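Put the bike-light battery packs on charge

TASK

Put the bike-light battery packs on charge. First lift the black selector knob of the charging dock out of its middle notch and drop it into the right-hand notch (loading); then set every pack that lies on the bench in a bay of its own, push it down and give it a quarter turn clockwise so that it locks in the bay; last, when all are locked, move the knob to the left-hand notch (charging). Leave the other things on the bench where they are.

Things in the scene. Friction and masses are not known exactly. Their poses are not given: they have to be found in the camera images.
- dock: grey charging dock, fixed, a flat tray 154 mm (x) by 280 mm (y), top 20 mm above the bench. Origin on the bench under its centre, x away from the robot, y to the left, z up. Three bayonet bays in a row along y, 90 mm apart, at x = +35 mm; along the front, at x = -52 mm, a steel rail with three notches 50 mm apart carries the selector knob
- bay1 (a point): bayonet bay, the right-hand (-y) of three alike (any pack fits any bay). Point: centre of its sprung contact plate, on top of the empty plate, 30 mm above the bench; axes as the dock's. Each bay has two hooks, on its +y and -y sides, tops 41 mm above the bench; they reach in to 24.5 mm from the centre and cover about 47 degrees either side of +y and -y. Entry gaps between them on the +x and -x sides (white marks)
- bay2 (a point): bayonet bay, the middle of three alike (any pack fits any bay). Point: centre of its sprung contact plate, on top of the empty plate, 30 mm above the bench; axes as the dock's. To lock: pack on the plate with bar and lugs along dock x (within 25 degrees); push down 5 mm or more, at most 8 (plate's end; spring 5 N rising to 9 N); held down, turn 90 degrees clockwise from above, to a stop
- bay3 (a point): bayonet bay, the left-hand (+y) of three alike (any pack fits any bay). Point: centre of its sprung contact plate, on top of the empty plate, 30 mm above the bench; axes as the dock's. After the turn let go: the spring lifts the pack about 6 mm into the hooks' pockets, locked, bar along dock y, underside 28 mm above the bench. Turning anticlockwise, or not pushed down, is blocked by the hooks
- pack1: round black battery pack, one of three alike (one may be absent). Body 44 mm across, 20 mm high; on it a grey grip bar 40 mm long (pack x), 14 mm wide (y), from 20 to 40 mm above the underside; at the bottom two steel lugs along +x and -x, in line with the bar, reach 30 mm from the centre (10 mm wide, from 1 to 6 mm above the underside). Origin: centre of the underside, z up. 0.1 to 0.16 kg. A half turn about z fits the same
- pack2: round black battery pack, one of three alike (one may be absent). Body 44 mm across, 20 mm high; on it a grey grip bar 40 mm long (pack x), 14 mm wide (y), from 20 to 40 mm above the underside; at the bottom two steel lugs along +x and -x, in line with the bar, reach 30 mm from the centre (10 mm wide, from 1 to 6 mm above the underside). Origin: centre of the underside, z up. 0.1 to 0.16 kg. A half turn about z fits the same
- pack3: round black battery pack, one of three alike (one may be absent). Body 44 mm across, 20 mm high; on it a grey grip bar 40 mm long (pack x), 14 mm wide (y), from 20 to 40 mm above the underside; at the bottom two steel lugs along +x and -x, in line with the bar, reach 30 mm from the centre (10 mm wide, from 1 to 6 mm above the underside). Origin: centre of the underside, z up. 0.1 to 0.16 kg. A half turn about z fits the same
- selector_grip (a point): middle of the selector knob's grip, a black ribbed block 24 mm (dock x) by 14 mm (dock y), 27 mm high; the point is 63 mm above the bench when the knob is down in a notch, and the grip reaches 13 mm above and below it. Under it is a flange 28 by 24 mm. Axes as the dock's. The knob cannot come off or turn
- selector (a joint): place of the knob along dock y, in m: -0.050 in the right-hand notch (loading), 0 in the middle notch (standby, where it starts), +0.050 in the left-hand notch (charging); each notch has about 3 mm play either way. Slides easily (0.6 N) and stays where it is put once lifted
- selector_lift (a joint): height of the knob above the bottom of its notch, in m: 0 down in a notch, over 0.012 clear of the rail's teeth, 0.022 at most; it falls by its own weight (0.08 kg), and rests at 0.012 on a tooth if let go between notches
- bench_vice: blue bench vice, fixed, an obstacle: origin under its middle, 37 mm below the bench top. Rises 126 mm above the bench, reaches 130 mm before its origin (-x), 110 mm wide (y); foremost is a slanting handle bar, 105 to 130 mm before the origin, 37 to 105 mm above the bench. Another obstacle: the left side of the tall filing cabinet, 0.275 m to the right (-y) of this origin
- lube_bottle: green oil bottle with a red tip, 42 mm across, 123 mm high; a bystander. Origin under its centre
- bell: handlebar bell, 53x66x31 mm; a bystander. Origin under its centre
- tape_electrical: roll of black tape, 62x60x19 mm, lying flat; a bystander. Origin under its centre
- tyre_lever_3: yellow tyre lever, 17x116x13 mm; a bystander. Origin under its centre
Things that resemble listed ones, but are neither listed nor needed, are in the scene too. What is shaped like the pack3 but purple or turquoise is not meant.

How it is judged:
By the outcome, as a careful person would: the job done as asked, in the order asked, and still so for the second after the job is handed in, with the robot touching nothing.
Of pack1, pack2, pack3 only 2 to 3 are there at a start; the rules pass over those that are not, and their reading is None.
At some moment in a run one of pack1, pack2, pack3 may be knocked a few centimetres aside while the robot is not near it.
Once in a run the grip may slacken for a moment while it holds something.
It also fails if it takes over 210 s, if anything falls off the work surface, if the arm or the gripper's body presses on something with over 40 N, if the wrist force passes 120 N, or if a joint passes its speed limit or range.

ROBOT

A 6-joint arm with a two-finger parallel gripper is mounted at the origin on a cart in front of the work surface, level with it; the furniture and walls round the work are solid. World frame = base frame: x ahead of the robot, y to its left, z up, the work surface at z = 0. Lengths are in m, angles in degrees, forces in N, time in s.
With the tool pointing down it reaches from about 0.3 to 0.775 m from the base axis. Payload 14.6 kg.
Tool frame: the origin (TCP) lies on the centre line of the jaws, within the pads' length; the fingertips stand 25 mm ahead of it and the grasp point (between the pads) lies 6 mm ahead of it; y points along the fingers, z is the direction in which the jaws open and shut, and the axes are right-handed (so a half turn about y gives the same grasp; the last joint's range is limited). The gripper opens to 94 mm and grips with 3 to 60 N. Pads are 16 mm wide; open, the fingers measure 119 mm over their backs; the gripper's body (75 mm by 177 mm) begins 78 mm behind the grasp point.
Start: joints at [-77.212, 17.183, 87.147, -0, 75.671, -3.816], TCP at [0.157, -0.527, 0.23] pointing down, gripper open.
Joint ranges: [-173.82, 173.82], [-45.26, 126.66], [13.44, 144.39], [-59.66, 239.66], [0, 175.72], [-146.38, 146.38]. Speed limits (degrees/s): [127.2, 127.2, 147.25, 180, 180, 180].

INTERFACE

Orientations are given as a 3x3 rotation matrix whose columns are the frame's x, y, z axes.
In Python, from bench import manip, read_camera gives the robot as it stands.
- The arm moves only by the shell command python3 -m handwheel 'ROWS' [FORCE]. ROWS is text: rows parted by semicolons, each of 7 numbers parted by spaces: the shift along the tool's x, y, z in mm, then the turn, a rotation vector about the tool's x, y, z in rad, then the closure in counts, from 0 (fully open) to 255 (shut). In form: tx ty tz rx ry rz hand; .... A call has 1 to 20 rows; each row is the pose to reach, as a shift and turn from the pose commanded when the call began, along the tool's axes at that moment; what a row does not reach only later rows make up. A row lasts 1/8 s, in which the tool goes at most 62.5 mm and 10.7 degrees, less where a joint would pass 70% of its speed; a pose out of reach is approached as far as the arm can. A call with a gripper value outside its range is refused whole. The fingers move at their own pace and stop on an object; FORCE is the grip in N (left out, the last holds). Time passes only in rows, so rows that repeat a pose let the fingers close. It gives the time, the measured TCP pose, the force and the opening at its end, in the units of the state.
- manip.read_state(): the state, without advancing time (a new reading comes with each control period).
- read_camera(name): name is "scene" or "top" or "wrist"; returns a dict with "frame" (384x512x3 uint8, blue, green, red), "fx", "fy", "cx", "cy" (pixels), "R" (3x3) and "t" (3): a world point X has camera coordinates R X + t; the wrist camera has in their place "mount" (4x4, takes a point from camera to tool coordinates, whose origin is the TCP and whose axes are the tool frame's). Camera axes: x right, y down, z forward; pixel columns grow to the right and rows downward; lengths in m; the calibration is good to about 2 mm. A picture is of the moment at which its call begins: read the wrist's pose just before it. There is no depth.
- manip.sign_off(): hands the job in, once; it reports no verdict.
The state is a dict: "time_s": time; "qpos": joint angles; "qd": joint speeds; "joint_efforts": joint torques, N m; "position": TCP position; "ee_rot": TCP orientation; "ft_force": force on the tool from outside, world axes, zero at the start; "moment": the same for the moment, N m; "grip_width": finger opening in m.
Only numpy, scipy, OpenCV 4.12 (cv2) and the standard library are available. Lean on these libraries where they do the work, as an engineer would, in place of code of your own. Each camera call takes 0.05 s, during which the arm holds its last target.

## Working session

There is one attempt and no reset: what is moved stays moved. The work goes in short steps, Python scripts to look and compute and a shell command to move; the robot and the scene stay as the last step left them, time stands still between calls to the robot, and variables do not carry over. Pictures are saved under pics/ and viewed, and the job is handed in when it is done.

```bash
ls; mkdir -p pics; python3 - <<'E'
from bench import manip, read_camera
import cv2, numpy as np
s=manip.read_state(); print(s)
for n in ["scene","top","wrist"]:
    c=read_camera(n); cv2.imwrite(f"pics/{n}0.png",c["frame"])
    print(n,c["fx"],c["fy"],c["cx"],c["cy"],np.round(c.get("R",c.get("mount")),3).tolist(),c.get("t"))
E
```

```text
pics
{'time_s': 0.0, 'qpos': array([-7.72104581e+01,  1.72154944e+01,  8.71822519e+01,  5.26677815e-04,
        7.56726253e+01, -3.81611809e+00]), 'qd': array([-0.05752453,  0.05551857, -0.03136778, -0.05200823, -0.12603315,
       -0.05144925]), 'joint_efforts': array([-1.72540811e-03, -5.31804442e+01, -3.52737522e+01,  7.07967044e-02,
        2.44221976e-02, -7.93888876e-05]), 'position': array([ 0.15712083, -0.52681111,  0.2298732 ]), 'ee_rot': array([[-9.58295011e-01, -2.63205162e-04,  2.85780689e-01],
       [-2.85780795e-01,  1.19971424e-03, -9.58294265e-01],
       [-9.06271645e-05, -9.99999246e-01, -1.22489915e-03]]), 'ft_force': array([-0.56288843,  0.15972012, -0.31996057]), 'moment': array([ 0.04136787, -0.05625209,  0.03243249]), 'grip_width': 0.09436851274995234}
scene 409.9194901431954 409.9194901431954 256.2016217943916 192.14512064681765 [[0.909, -0.417, 0.013], [-0.303, -0.681, -0.667], [0.287, 0.602, -0.745]] [-0.44825422  0.18882067  1.11663231]
top 399.2670517582852 399.2670517582852 258.6056585736756 191.96476780784022 [[0.007, -1.0, 0.003], [-0.996, -0.007, -0.094], [0.094, -0.002, -0.996]] [6.19320207e-04 5.09984940e-01 1.28932936e+00]
wrist 297.0746641475575 297.0746641475575 260.89055124066 191.74842202348734 [[0.0, 0.958, 0.285, -0.084], [-0.0, -0.285, 0.958, -0.154], [1.0, -0.0, 0.0, -0.0], [0.0, 0.0, 0.0, 1.0]] None
```

View pics/scene0.png

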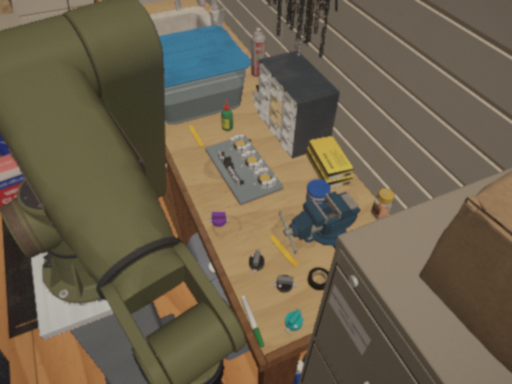

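View pics/top0.png

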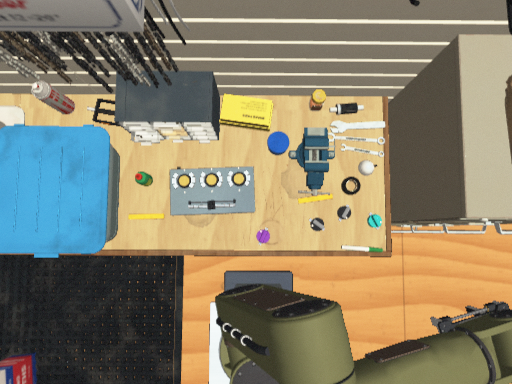

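View pics/wrist0.png

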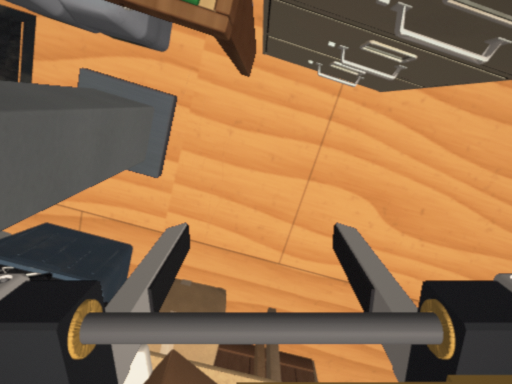

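```bash
cat > h.py <<'E'
from bench import manip, read_camera
import cv2, numpy as np
def ray(c,u,v,z,s=None):
    d=np.array([(u-c["cx"])/c["fx"],(v-c["cy"])/c["fy"],1.])
    if "R" in c: R=np.array(c["R"]).T; o=-R@np.array(c["t"])
    else:
        M=np.array(c["mount"]); E=np.array(s["ee_rot"]); R=E@M[:3,:3]; o=E@M[:3,3]+np.array(s["position"])
    d=R@d; return o+d*(z-o[2])/d[2]
def proj(c,X,s=None):
    X=np.array(X,float)
    if "R" in c: p=np.array(c["R"])@X+np.array(c["t"])
    else:
        M=np.array(c["mount"]); E=np.array(s["ee_rot"]); p=M[:3,:3].T@(E.T@(X-s["position"])-M[:3,3])
    return np.array([c["fx"]*p[0]/p[2]+c["cx"],c["fy"]*p[1]/p[2]+c["cy"]])
E
python3 - <<'E'
from h import *
c=read_camera("top"); f=c["frame"]
cv2.imwrite("pics/t_dock.png",cv2.resize(f[160:220,160:265],None,fx=7,fy=7,interpolation=cv2.INTER_CUBIC))
cv2.imwrite("pics/t_pack.png",cv2.resize(f[165:255,240:390],None,fx=5,fy=5,interpolation=cv2.INTER_CUBIC))
for n,u,v,z in [("pA",317,224,.04),("pB",344.5,213,.04),("turq",375,221,.04),("purp",263,237,.04),("dockTL",170,168,.02),("dockTR",254,167,.02),("dockBL",170,215,.02),("dockBR",254,213,.02),("vice",315,150,.08)]:
    print(n,ray(c,u,v,z).round(4))
E
```

```text
pA [ 0.406  -0.1849  0.04  ]
pB [ 0.4421 -0.2741  0.04  ]
turq [ 0.417  -0.3724  0.04  ]
purp [ 0.3631 -0.0109  0.04  ]
dockTL [0.5881 0.2986 0.02  ]
dockTR [0.5935 0.0201 0.02  ]
dockBL [0.4324 0.2943 0.02  ]
dockBR [0.4409 0.0188 0.02  ]
vice [ 0.6401 -0.1742  0.08  ]
```

View pics/t_dock.png

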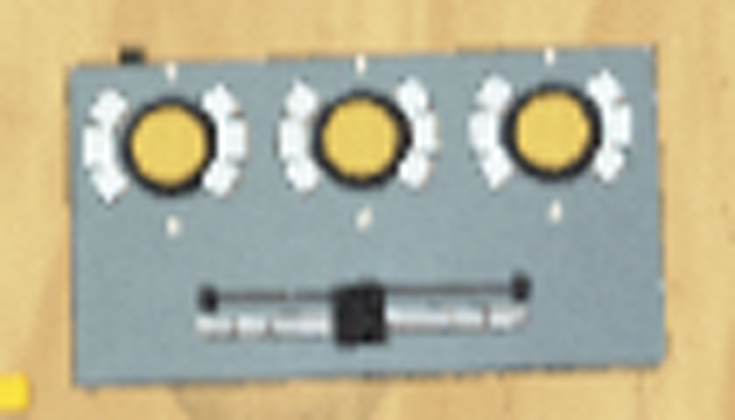

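View pics/t_pack.png

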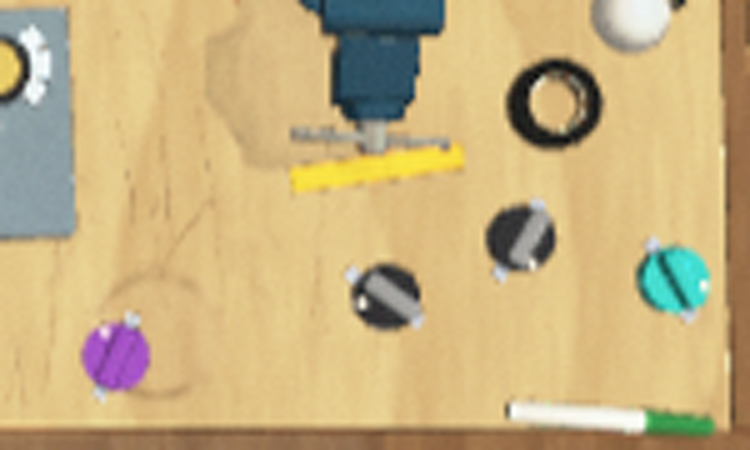

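```bash
python3 - <<'E'
from h import *
c=read_camera("top"); f=c["frame"]; hsv=cv2.cvtColor(f,cv2.COLOR_BGR2HSV)
m=cv2.inRange(hsv,(20,110,120),(35,255,255)); 
m2=np.zeros_like(m); m2[170:192,172:252]=m[170:192,172:252]
n,l,st,ce=cv2.connectedComponentsWithStats(m2)
P=[]
for i in range(1,n):
    if st[i,4]>40: X=ray(c,*ce[i],.03); P.append(X); print("bay",ce[i].round(1),st[i],X.round(4))
P=sorted(P,key=lambda p:p[1])
d=P[-1]-P[0]; print(np.linalg.norm(d), np.degrees(np.arctan2(-d[0],d[1])))
# packs: black body + grey bar
for nm,(u,v) in dict(A=(317,224),B=(344.5,213)).items():
    r=f[int(v)-11:int(v)+12,int(u)-11:int(u)+12].astype(int)
    g=r.sum(2)/3; sat=r.max(2)-r.min(2)
    body=((g<75)).astype(np.uint8)
    bar=((sat<30)&(g>85)&(g<185)).astype(np.uint8)
    lug=((sat<45)&(g>190)).astype(np.uint8)
    for k,mm,z in(("body",body,.02),("bar",bar,.04)):
        n,l,st,ce=cv2.connectedComponentsWithStats(mm); i=1+np.argmax(st[1:,4])
        ys,xs=np.where(l==i); p=ce[i]+[int(u)-11,int(v)-11]
        pts=np.array([ray(c,x+int(u)-11,y+int(v)-11,z)[:2] for x,y in zip(xs,ys)])
        w,V=np.linalg.eigh(np.cov(pts.T)); a=V[:,1]
        print(nm,k,st[i,4],p.round(1),pts.mean(0).round(4),"angle",np.degrees(np.arctan2(a[1],a[0])).round(1),"sd",np.sqrt(w).round(4))
E
```

```text
bay [238.5 178.2] [234 173  10  11  90] [0.5544 0.0707 0.03  ]
bay [183.7 180.2] [179 175  10  11  92] [0.5464 0.2505 0.03  ]
bay [211.  179.2] [206 174  11  11  93] [0.5505 0.1609 0.03  ]
0.18001606846838614 2.5417128865373426
A body 28 [315.8 227.4] [ 0.3953 -0.1837] angle 67.7 sd [0.004 0.007]
A bar 68 [317.1 223.9] [ 0.4063 -0.1853] angle 62.5 sd [0.0063 0.0126]
B body 54 [340.9 211.4] [ 0.4482 -0.2666] angle 156.9 sd [0.0053 0.0104]
B bar 62 [345.1 212.8] [ 0.4428 -0.276 ] angle 148.0 sd [0.0049 0.013 ]
```

```bash
cat >> h.py <<'E'
from scipy.spatial.transform import Rotation as Ro
TH=np.radians(2.54); DX=np.array([np.cos(TH),np.sin(TH),0]); DY=np.array([-np.sin(TH),np.cos(TH),0])
BAY2=np.array([0.5505,0.1609,0.0])
def dock(x,y,z): return BAY2+DX*(x-.035)+DY*y+np.array([0,0,z])
def goal(pos,psi,s=None):
    """shift/turn in tool axes to bring TCP to pos, pointing down, jaw axis at psi deg"""
    s=s or manip.read_state(); E=np.array(s["ee_rot"]); p=np.radians(psi)
    z=np.array([np.cos(p),np.sin(p),0]); y=np.array([0,0,-1.]); x=np.cross(y,z)
    T=np.column_stack([x,y,z]); t=E.T@(np.array(pos)-s["position"])*1000
    r=Ro.from_matrix(E.T@T).as_rotvec(); 
    if r[1]>2.9: pass
    print("shift",t.round(1),"rot",r.round(4)); return t,r
E
python3 - <<'E'
from h import *
print(dock(-.052,0,.063)); goal(dock(-.075,0,.23),2.54)
c=read_camera("top"); print(proj(c,dock(-.052,0,.076)), [proj(c,dock(x,y,.02)).round(1) for x in(-.077,.077) for y in (-.14,.14)])
E
```

```text
[0.46358548 0.15704443 0.063     ]
shift [-4.668e+02  5.000e-01 -5.735e+02] rot [ 5.0000e-04 -1.3254e+00 -4.0000e-04]
[210.00966137 204.72898251] [array([254.9, 211.8]), array([169.5, 215. ]), array([253.2, 165.5]), array([168.8, 168.5])]
```

```bash
python3 -m handwheel '-467 0 -573 0 -1.325 0 0;-467 0 -573 0 -1.325 0 0;-467 0 -573 0 -1.325 0 0;-467 0 -573 0 -1.325 0 0;-467 0 -573 0 -1.325 0 0;-467 0 -573 0 -1.325 0 0;-467 0 -573 0 -1.325 0 0;-467 0 -573 0 -1.325 0 0;-467 0 -573 0 -1.325 0 0;-467 0 -573 0 -1.325 0 0;-467 0 -573 0 -1.325 0 0;-467 0 -573 0 -1.325 0 0;-467 0 -573 0 -1.325 0 0;-467 0 -573 0 -1.325 0 0;-467 0 -573 0 -1.325 0 0;-467 0 -573 0 -1.325 0 0;-467 0 -573 0 -1.325 0 0'
python3 - <<'E'
from h import *
s=manip.read_state(); c=read_camera("wrist"); cv2.imwrite("pics/w1.png",c["frame"]); print(s["position"],s["qpos"].round(1))
print([proj(c,dock(-.052,0,.076),s).round(1)]+[proj(c,dock(.035,y,.03),s).round(1) for y in(-.09,0,.09)])
E
```

```text
time_s: 2.42
position: [0.441, 0.155, 0.2307]
ee_rot: [[0.043, 0.0, 0.999], [-0.999, 0.0, 0.043], [-0.0, -1.0, 0.0]]
ft_force: [-0.3, -0.3, -0.2]
grip_width: 0.0937
[0.44097143 0.15503985 0.23066736] [14.9  6.6 99.9  0.  73.5 12.4]
[array([281.9, 183.6]), array([344.6, 240.7]), array([350.5, 173.7]), array([357.2,  96.5])]
```

View pics/w1.png

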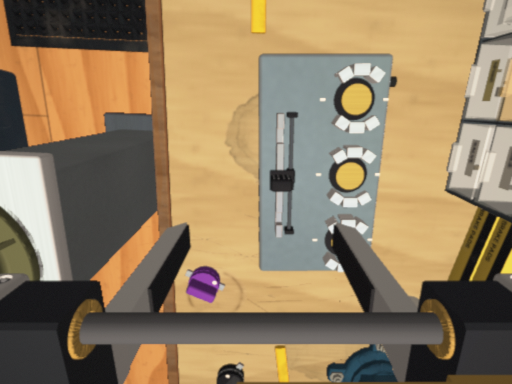

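```bash
python3 - <<'E'
from h import *
s=manip.read_state(); c=read_camera("wrist"); f=c["frame"]
hsv=cv2.cvtColor(f,cv2.COLOR_BGR2HSV)
m=cv2.inRange(hsv,(18,90,110),(35,255,255)); m[:, :320]=0; m[:,385:]=0; m[260:]=0
n,l,st,ce=cv2.connectedComponentsWithStats(m)
for i in range(1,n):
    if st[i,4]>300: print(ce[i].round(1),st[i],ray(c,*ce[i],.03,s).round(4))
for y in (.09,0): print(dock(.035,y,.03))
k=f[150:210,255:310]; cv2.imwrite("pics/w1k.png",cv2.resize(k,None,fx=9,fy=9,interpolation=cv2.INTER_CUBIC))
E
```

```text
[352.   26.5] [ 320    0   65   54 3508] [0.5312 0.3215 0.03  ]
[356.2  98.8] [341  83  31  33 781] [0.5457 0.2483 0.03  ]
[379.9 213.6] [371 135  14 125 913] [0.5946 0.1109 0.03  ]
[349.5 175.7] [336 162  28  28 629] [0.5496 0.1586 0.03  ]
[0.54651148 0.25081158 0.03      ]
[0.5505 0.1609 0.03  ]
```

View pics/w1k.png

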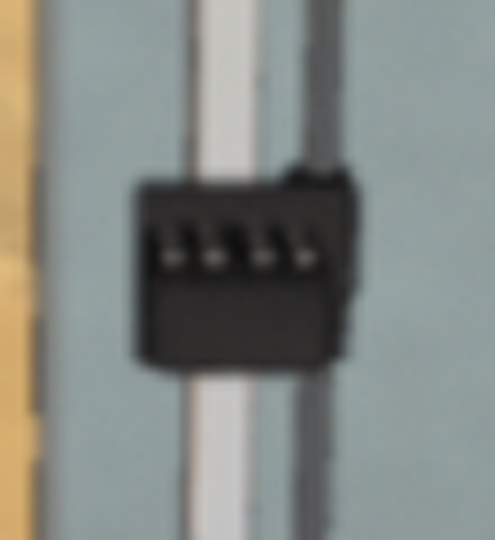

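```bash
sed -i 's/BAY2=.*/BAY2=np.array([0.5500,0.1598,0.0])/' h.py; python3 - <<'E'
from h import *
goal(dock(-.052,0,.079),2.54)
E
```

```text
shift [  0.3 151.6  22.1] rot [-0.0002 -0.0008 -0.    ]
```

```bash
python3 -m handwheel '0 60 22 0 0 0 40;0 100 22 0 0 0 80;0 125 22 0 0 0 120;0 140 22 0 0 0 120;0 151 22 0 0 0 120;0 151 22 0 0 0 120;0 151 22 0 0 0 120' 15
python3 - <<'E'
from h import *
s=manip.read_state(); c=read_camera("wrist"); cv2.imwrite("pics/w2.png",c["frame"]); print(s["position"],s["ft_force"])
E
```

```text
time_s: 3.4
position: [0.4633, 0.1566, 0.0802]
ee_rot: [[0.044, 0.001, 0.999], [-0.999, 0.0, 0.044], [-0.0, -1.0, 0.001]]
ft_force: [-0.0, 0.0, 0.4]
grip_width: 0.0498
[0.46334751 0.15657007 0.08023459] [-0.00588537  0.00357033  0.386651  ]
```

View pics/w2.png

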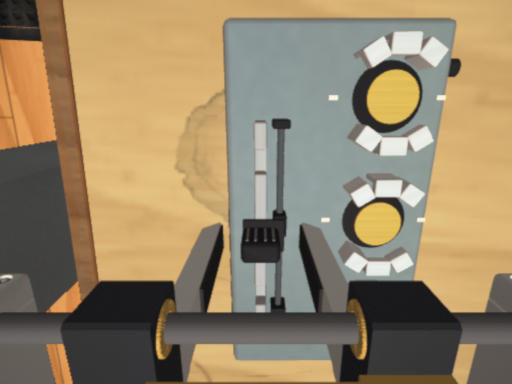

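```bash
python3 - <<'E'
from h import *
s=manip.read_state(); c=read_camera("wrist"); f=c["frame"]
hsv=cv2.cvtColor(f,cv2.COLOR_BGR2HSV)
m=cv2.inRange(hsv,(18,110,110),(35,255,255)); m[:, :335]=0; m[:,430:]=0; m[260:]=0;m[:50]=0
n,l,st,ce=cv2.connectedComponentsWithStats(m)
for i in range(1,n):
    if st[i,4]>300: print(ce[i].round(1),st[i],ray(c,*ce[i],.03,s).round(4))
print(dock(.035,.09,.03),dock(.035,0,.03))
E
python3 -m handwheel '0 0 0 0 0 0 200;0 0 0 0 0 0 200;0 0 0 0 0 0 200;0 0 0 0 0 0 200;0 0 0 0 0 0 200;0 0 0 0 0 0 200' 15
```

```text
[392.6  96.3] [ 367   69   53   56 2299] [0.5456 0.2485 0.03  ]
[425.4 237.2] [418 192  12  68 396] [0.5875 0.1494 0.03  ]
[377.1 223.4] [ 354  202   47   44 1598] [0.5494 0.1589 0.03  ]
[0.54601148 0.24971158 0.03      ] [0.55   0.1598 0.03  ]
time_s: 4.25
position: [0.4629, 0.1565, 0.0795]
ee_rot: [[0.044, 0.0, 0.999], [-0.999, 0.0, 0.044], [-0.0, -1.0, 0.0]]
ft_force: [-1.6, 0.8, 2.1]
grip_width: 0.0238
```

```bash
python3 -m handwheel '0 -8 0 0 0 0 200;0 -17 0 0 0 0 200;0 -17 0 0 0 0 200;25 -17 0 0 0 0 200;50 -17 0 0 0 0 200;50 -17 0 0 0 0 200;50 -17 0 0 0 0 200' 20
python3 - <<'E'
from h import *
s=manip.read_state(); c=read_camera("wrist"); cv2.imwrite("pics/w3.png",c["frame"]); print(s["position"],s["ft_force"])
E
```

```text
time_s: 5.12
position: [0.4651, 0.1069, 0.0964]
ee_rot: [[0.044, -0.0, 0.999], [-0.999, -0.0, 0.044], [0.0, -1.0, -0.0]]
ft_force: [-0.3, 0.1, -0.6]
grip_width: 0.0237
[0.46509396 0.10690353 0.09641053] [-0.25584084  0.11561438 -0.61072462]
```

View pics/w3.png

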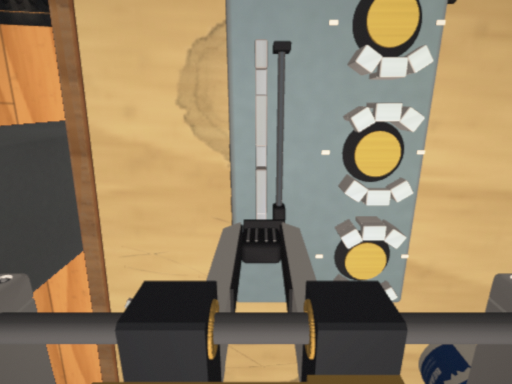

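```bash
python3 -m handwheel '0 8 0 0 0 0 200;0 17 0 0 0 0 200;0 17 0 0 0 0 200;0 17 0 0 0 0 200;0 17 0 0 0 0 120;0 17 0 0 0 0 120;0 17 0 0 0 0 120;0 -10 0 0 0 0 120;0 -60 0 0 0 0 60;0 -60 0 0 0 0 0;0 -60 0 0 0 0 0'
python3 - <<'E'
from h import *
s=manip.read_state(); c=read_camera("wrist"); cv2.imwrite("pics/w4.png",c["frame"]); print(s["position"],s["ft_force"])
print(proj(c,dock(-.052,-.05,.076),s),proj(c,dock(-.052,-.05,.088),s))
E
```

```text
time_s: 6.55
position: [0.4648, 0.1064, 0.1559]
ee_rot: [[0.044, -0.001, 0.999], [-0.999, -0.0, 0.044], [0.0, -1.0, -0.001]]
ft_force: [0.6, -0.6, -0.3]
grip_width: 0.0767
[0.46482097 0.10644281 0.15585661] [ 0.5695591  -0.59680697 -0.28676004]
[261.58886243 208.64141198] [261.62777236 213.77857185]
```

View pics/w4.png

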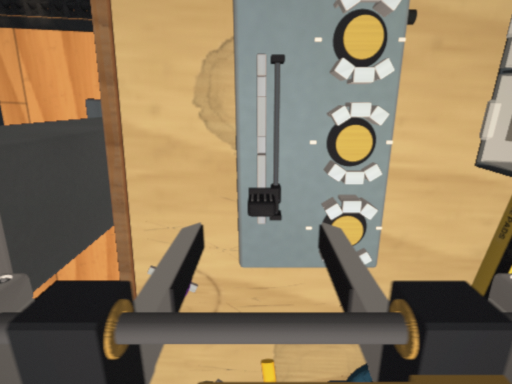

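```bash
python3 - <<'E'
from h import *
c=read_camera("scene"); f=c["frame"]
print([proj(c,dock(-.052,-.05,z)).round(1) for z in(.05,.076,.088)])
f=f.copy()
cv2.imwrite("pics/s4.png",cv2.resize(f[125:205,195:295],None,fx=7,fy=7,interpolation=cv2.INTER_CUBIC))
E
```

```text
[array([234.1, 173.7]), array([233.9, 167.7]), array([233.8, 164.9])]
```

View pics/s4.png

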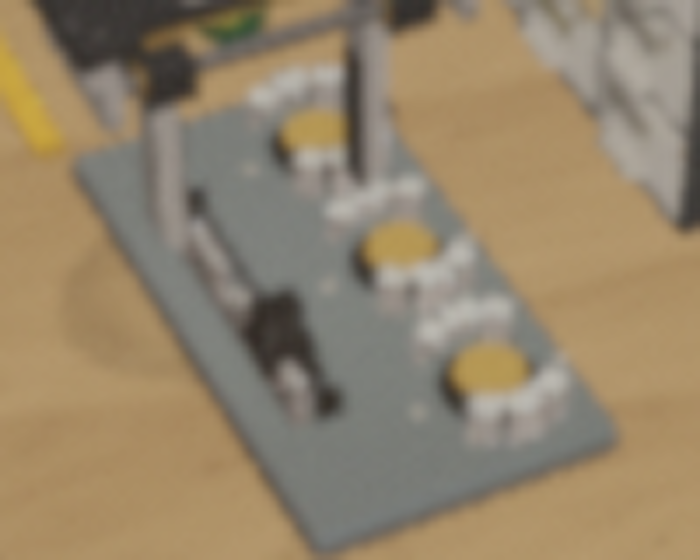

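```bash
python3 - <<'E'
from h import *
goal((.40,-.28,.26),2.54)
E
```

```text
shift [ 383.2 -104.5  -81.7] rot [ 0.0019 -0.0003  0.0002]
```

```bash
python3 -m handwheel '0 -60 0 0 0 0 0;60 -104 -20 0 0 0 0;383 -104 -82 0 0 0 0;383 -104 -82 0 0 0 0;383 -104 -82 0 0 0 0;383 -104 -82 0 0 0 0;383 -104 -82 0 0 0 0;383 -104 -82 0 0 0 0;383 -104 -82 0 0 0 0;383 -104 -82 0 0 0 0;383 -104 -82 0 0 0 0'
python3 - <<'E'
from h import *
s=manip.read_state(); c=read_camera("wrist"); cv2.imwrite("pics/w5.png",c["frame"]); print(s["position"],s["ft_force"],s["qpos"].round(1))
print(proj(c,(.406,-.185,.04),s),proj(c,(.443,-.275,.04),s))
E
```

```text
time_s: 8.02
position: [0.4003, -0.2787, 0.2603]
ee_rot: [[0.045, -0.0, 0.999], [-0.999, 0.0, 0.045], [-0.0, -1.0, -0.0]]
ft_force: [-0.4, 0.6, 0.3]
grip_width: 0.0941
[ 0.40034597 -0.27874454  0.26030192] [-0.36256027  0.60823172  0.25479746] [-39.2   7.9  94.5   0.   77.7 -41.8]
[269.1302566   94.88964689] [294.15589552 169.78367746]
```

View pics/w5.png

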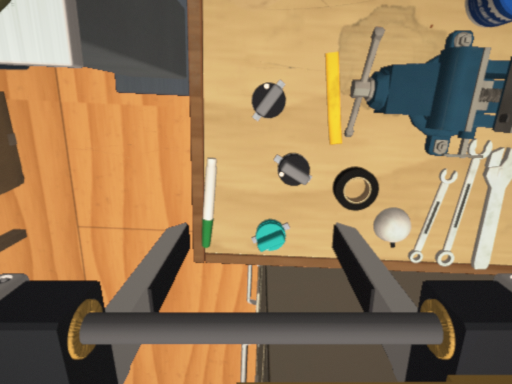

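```bash
cat >> h.py <<'E'
def pack(c,s,u,v,r=28,zbar=.04,name=None):
    f=c["frame"]; u0,v0=int(u)-r,int(v)-r
    cr=f[v0:v0+2*r,u0:u0+2*r].astype(int); g=cr.mean(2); sat=cr.max(2)-cr.min(2)
    bar=((sat<28)&(g>75)&(g<190)).astype(np.uint8)
    n,l,st,ce=cv2.connectedComponentsWithStats(bar); i=1+np.argmax(st[1:,4])
    ys,xs=np.where(l==i)
    cnt=cv2.findContours((l==i).astype(np.uint8),cv2.RETR_EXTERNAL,cv2.CHAIN_APPROX_NONE)[0][0]
    rect=cv2.minAreaRect(cnt)
    P=np.array([ray(c,x+u0,y+v0,zbar,s)[:2] for x,y in zip(xs,ys)])
    w,V=np.linalg.eigh(np.cov(P.T)); a=V[:,1]
    box=cv2.boxPoints(rect)+[u0,v0]; B=np.array([ray(c,*b,zbar,s)[:2] for b in box])
    e1,e2=B[1]-B[0],B[2]-B[1]; L=e1 if np.hypot(*e1)>np.hypot(*e2) else e2
    print("bar n",st[i,4],"px",(ce[i]+[u0,v0]).round(1),"cen",P.mean(0).round(4),"boxcen",B.mean(0).round(4),"PCA",(np.degrees(np.arctan2(a[1],a[0]))%180).round(1),"box",(np.degrees(np.arctan2(L[1],L[0]))%180).round(1),"sides",np.hypot(*e1).round(4),np.hypot(*e2).round(4))
    if name: cv2.imwrite(name,cv2.resize(np.hstack([f[v0:v0+2*r,u0:u0+2*r],np.repeat((l==i)[:,:,None]*255,3,2).astype(np.uint8)]),None,fx=6,fy=6,interpolation=cv2.INTER_CUBIC))
E
python3 - <<'E'
from h import *
s=manip.read_state(); c=read_camera("wrist")
pack(c,s,268,100,name="pics/pa.png"); pack(c,s,293,169,name="pics/pb.png")
a=cv2.imread("pics/pa.png");b=cv2.imread("pics/pb.png"); cv2.imwrite("pics/pab.png",cv2.resize(np.vstack([a,b]),(600,600)))
E
```

```text
bar n 439 px [269.   99.8] cen [ 0.4061 -0.1908] boxcen [ 0.4057 -0.1915] PCA 55.4 box 55.0 sides 0.053 0.0135
bar n 325 px [294.9 173.2] cen [ 0.4444 -0.2796] boxcen [ 0.4449 -0.2802] PCA 153.3 box 154.9 sides 0.0158 0.0398
```

View pics/pab.png

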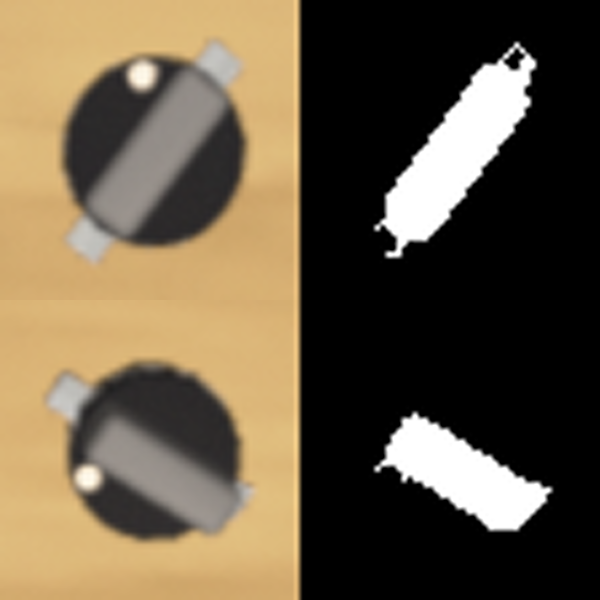

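```bash
python3 - <<'E'
from h import *
goal((.406,-.189,.13),55.3-90)
E
```

```text
shift [-89.6 130.5   9.7] rot [-1.000e-04  6.508e-01 -0.000e+00]
```

```bash
python3 -m handwheel '-89 10 9 0 0.65 0 0;-89 40 9 0 0.65 0 0;-89 80 9 0 0.65 0 0;-89 130 9 0 0.65 0 20;-89 130 9 0 0.65 0 40;-89 130 9 0 0.65 0 60;-89 130 9 0 0.65 0 60'
python3 - <<'E'
from h import *
s=manip.read_state(); c=read_camera("wrist"); cv2.imwrite("pics/w6.png",c["frame"]); print(s["position"],s["ft_force"],s["qpos"].round(1))
print(proj(c,(.406,-.189,.04),s))
E
```

```text
time_s: 9.0
position: [0.4059, -0.1908, 0.1323]
ee_rot: [[-0.568, 0.003, 0.823], [-0.823, -0.001, -0.568], [-0.0, -1.0, 0.003]]
ft_force: [-0.4, 0.4, -0.1]
grip_width: 0.0718
[ 0.40592226 -0.19081855  0.13228374] [-0.37017693  0.42043781 -0.07339956] [-29.9  10.8 109.3   0.   59.7   4.8]
[259.72356923 201.5787868 ]
```

View pics/w6.png

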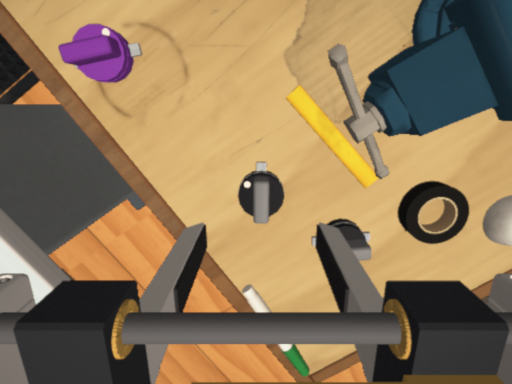

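```bash
python3 - <<'E'
from h import *
s=manip.read_state(); c=read_camera("wrist")
pack(c,s,261,195,name="pics/pa2.png"); goal((.406,-.189,.047),55.3-90)
E
```

```text
bar n 637 px [261.3 201.1] cen [ 0.4072 -0.1894] boxcen [ 0.407 -0.19 ] PCA 54.2 box 55.8 sides 0.0128 0.0377
shift [-1.6 84.7 -0.9] rot [-0.0022  0.0004 -0.0002]
```

View pics/pa2.png

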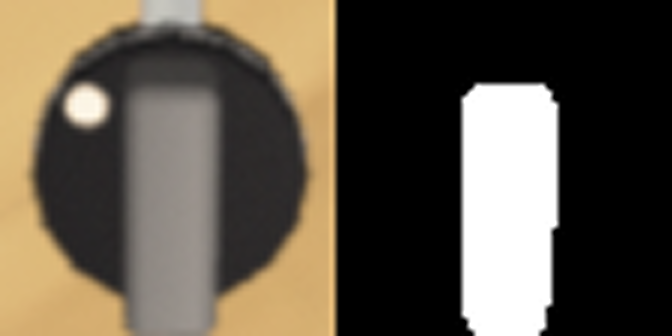

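```bash
python3 -m handwheel '0 20 0 0 0 0 100;0 50 0 0 0 0 120;0 70 0 0 0 0 120;0 83 0 0 0 0 120;0 83 0 0 0 0 120;0 83 0 0 0 0 120'
python3 - <<'E'
from h import *
s=manip.read_state(); c=read_camera("wrist"); cv2.imwrite("pics/w7.png",c["frame"]); print(s["position"],s["ft_force"],s["qpos"].round(1))
E
```

```text
time_s: 9.85
position: [0.4056, -0.1907, 0.0482]
ee_rot: [[-0.569, 0.001, 0.822], [-0.822, -0.001, -0.569], [-0.0, -1.0, 0.001]]
ft_force: [0.5, -0.0, 0.1]
grip_width: 0.0501
[ 0.4055511  -0.1906549   0.04823276] [ 0.52415198 -0.0236992   0.09190866] [-29.9  19.2 112.5  -0.   48.3   4.9]
```

View pics/w7.png

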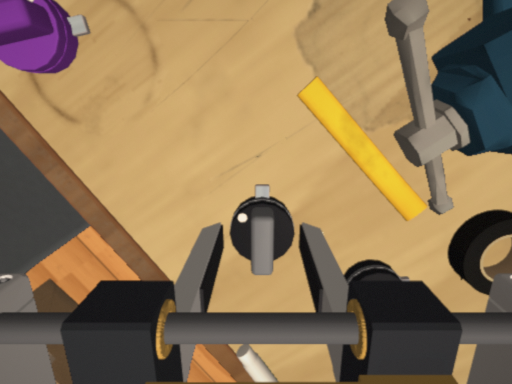

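```bash
python3 - <<'E'
from h import *
s=manip.read_state(); c=read_camera("wrist")
E=s["ee_rot"]
for dx in (-20,0,20): print(dx,proj(c,s["position"]+E@np.array([dx/1000,-.0082+.0,0])+np.array([0,0,-.0164]),s).round(1))
f=c["frame"]; cv2.imwrite("pics/w7c.png",cv2.resize(f[170:300,200:325],None,fx=4.5,fy=4.5,interpolation=cv2.INTER_CUBIC))
E
```

```text
-20 [261.3 217.3]
0 [261.3 248.2]
20 [261.3 277.3]
```

View pics/w7c.png

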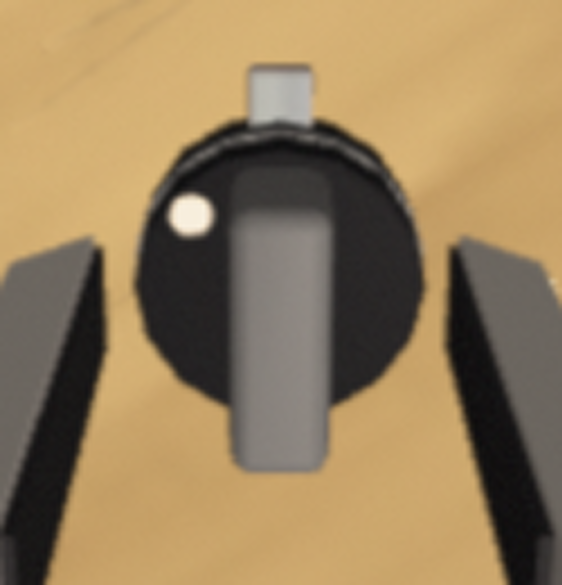

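```bash
python3 -m handwheel '-1 0 0 0 0 0 120;-1 0 0 0 0 0 225;-1 0 0 0 0 0 225;-1 0 0 0 0 0 225;-1 0 0 0 0 0 225;-1 0 0 0 0 0 225;-1 0 0 0 0 0 225' 40; python3 -m handwheel '0 -10 0 0 0 0 225;0 -40 0 0 0 0 225;0 -90 0 0 0 0 225;0 -130 0 0 0 0 225;0 -150 0 0 0 0 225;0 -150 0 0 0 0 225;0 -150 0 0 0 0 225'
python3 - <<'E'
from h import *
s=manip.read_state(); c=read_camera("wrist"); cv2.imwrite("pics/w8.png",c["frame"]); print(s["position"],s["ft_force"],s["qpos"].round(1))
E
```

```text
time_s: 10.82
position: [0.4057, -0.1896, 0.0475]
ee_rot: [[-0.57, 0.0, 0.822], [-0.822, -0.0, -0.57], [-0.0, -1.0, 0.0]]
ft_force: [0.5, 0.4, 0.1]
grip_width: 0.0134
time_s: 11.7
position: [0.4053, -0.1894, 0.1966]
ee_rot: [[-0.57, -0.001, 0.822], [-0.822, 0.001, -0.57], [0.0, -1.0, -0.001]]
ft_force: [-0.4, -0.5, -2.2]
grip_width: 0.014
[ 0.40531067 -0.18935951  0.19664039] [-0.41455114 -0.54055863 -2.18681442] [-29.7   6.  105.3   0.   68.7   5. ]
```

View pics/w8.png

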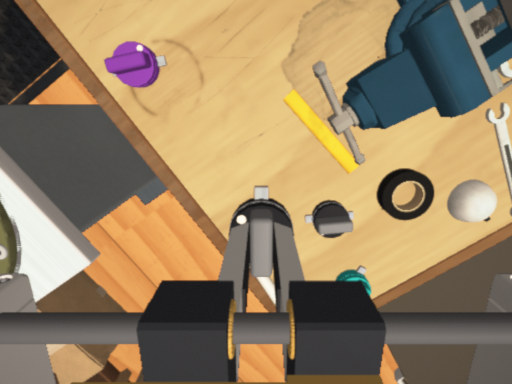

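```bash
python3 - <<'E'
from h import *
goal(dock(.035,.09,.15),92.54)
E
```

```text
shift [-441.    46.6 -134.3] rot [ 1.2000e-03 -2.2211e+00 -1.9000e-03]
```

```bash
python3 -m handwheel '-50 0 -10 0 -0.3 0 225;-100 0 -25 0 -0.5 0 225;-150 0 -45 0 -0.7 0 225;-200 0 -60 0 -0.85 0 225;-250 0 -75 0 -1.0 0 225;-300 0 -92 0 -1.2 0 225;-350 0 -107 0 -1.35 0 225;-400 0 -122 0 -1.5 0 225;-441 0 -134 0 -1.7 0 225;-441 0 -134 0 -1.88 0 225;-441 10 -134 0 -2.06 0 225;-441 25 -134 0 -2.22 0 225;-441 46 -134 0 -2.22 0 225;-441 46 -134 0 -2.22 0 225;-441 46 -134 0 -2.22 0 225;-441 46 -134 0 -2.22 0 225;-441 46 -134 0 -2.22 0 225'
python3 - <<'E'
from h import *
s=manip.read_state(); c=read_camera("wrist"); cv2.imwrite("pics/w9.png",c["frame"]); print(s["position"],s["ft_force"],s["qpos"].round(1),s["grip_width"])
print(proj(c,dock(.035,.09,.03),s),proj(c,dock(.035,0,.03),s))
E
```

```text
time_s: 13.88
position: [0.5469, 0.2493, 0.152]
ee_rot: [[0.999, 0.001, -0.043], [0.043, 0.0, 0.999], [0.001, -1.0, 0.0]]
ft_force: [1.3, -0.2, -0.5]
grip_width: 0.0133
[0.5468928  0.24926728 0.15197234] [ 1.31396536 -0.16036327 -0.54086878] [ 21.   27.7  83.4  -0.   68.9 -71.5] 0.013292834296715784
[261.10221513 192.21530923] [168.25264618 192.34122843]
```

View pics/w9.png

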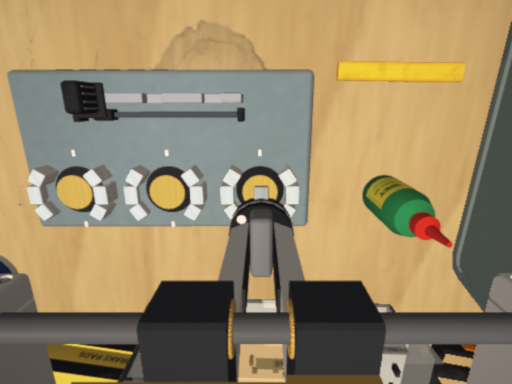

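```bash
python3 - <<'E'
from h import *
s=manip.read_state(); c=read_camera("wrist"); f=c["frame"]
hsv=cv2.cvtColor(f,cv2.COLOR_BGR2HSV)
m=cv2.inRange(hsv,(18,110,110),(35,255,255)); m[:165]=0;m[215:]=0;m[:,225:]=0
n,l,st,ce=cv2.connectedComponentsWithStats(m)
for i in range(1,n):
    if st[i,4]>300: print(ce[i].round(1),st[i],ray(c,*ce[i],.03,s).round(4))
print(s["position"],dock(.035,.0,.03),dock(.035,-.09,.03))
E=s["ee_rot"]
for dx in (-20,0,20): print(dx,proj(c,s["position"]+E@np.array([dx/1000,-.0075+.015*0,0]) ,s).round(1))
for dx in (-30,): print("lug",dx,proj(c,s["position"]+E@np.array([dx/1000,.0475-.006,0]) ,s).round(1))
cv2.imwrite("pics/w9c.png",cv2.resize(f[140:300,190:330],None,fx=4,fy=3.75,interpolation=cv2.INTER_CUBIC))
E
```

```text
[ 14.2 190.5] [   0  165   37   50 1456] [0.5545 0.0111 0.03  ]
[ 74.3 191.7] [ 56 175  37  35 962] [0.5532 0.0689 0.03  ]
[166.8 191.7] [149 175  36  35 981] [0.5493 0.1584 0.03  ]
[0.54686452 0.24926172 0.15187819] [0.55   0.1598 0.03  ] [0.55398852 0.06988842 0.03      ]
-20 [260.4 228. ]
0 [260.4 261.4]
20 [260.4 292.6]
lug -30 [260.5 185.4]
```

View pics/w9c.png

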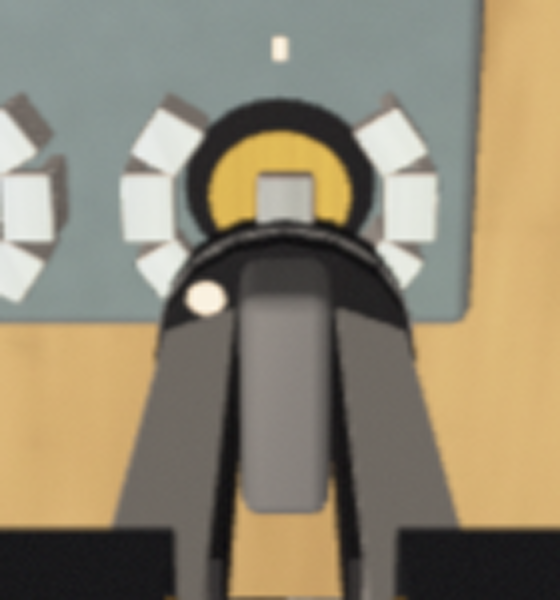

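```bash
sed -i 's/BAY2=.*/BAY2=np.array([0.5495,0.1587,0.0])/' h.py; python3 - <<'E'
from h import *
goal(dock(.035,.09,.095),92.54)
E
```

```text
shift [-1.4 56.8 -0.6] rot [-0.0002 -0.0012  0.0004]
```

```bash
python3 -m handwheel '-1 20 -1 0 0 0 225;-1 40 -1 0 0 0 225;-1 55 -1 0 0 0 225;-1 55 -1 0 0 0 225;-1 55 -1 0 0 0 225' 45
python3 - <<'E'
from h import *
s=manip.read_state(); c=read_camera("wrist"); f=c["frame"]; print(s["position"],s["ft_force"])
goal(dock(.035,.09,.0775),92.54)
E=s["ee_rot"]
print(proj(c,s["position"]+E@np.array([-.03,.0415,0]),s), proj(c,dock(.005,.09,.041),s),proj(c,dock(.035,.09,.041),s), [proj(c,dock(.035,.09+d,.041),s).round(1) for d in(-.0245,.0245)])
cv2.imwrite("pics/w10.png",cv2.resize(f[130:300,180:340],None,fx=3.7,fy=3.5,interpolation=cv2.INTER_CUBIC))
E
```

```text
time_s: 14.6
position: [0.5462, 0.2483, 0.0972]
ee_rot: [[0.999, 0.001, -0.043], [0.043, 0.0, 0.999], [0.001, -1.0, 0.0]]
ft_force: [0.8, -0.0, -0.6]
grip_width: 0.0138
[0.54615523 0.24832265 0.09722458] [ 0.81800265 -0.02600918 -0.5825105 ]
shift [-0.7 19.8  0.3] rot [-0.0004 -0.0012  0.0013]
[260.49111922 185.44724496] [260.88304963 179.16159796] [260.93511319 217.57693193] [array([228.6, 217.6]), array([293.3, 217.5])]
```

View pics/w10.png

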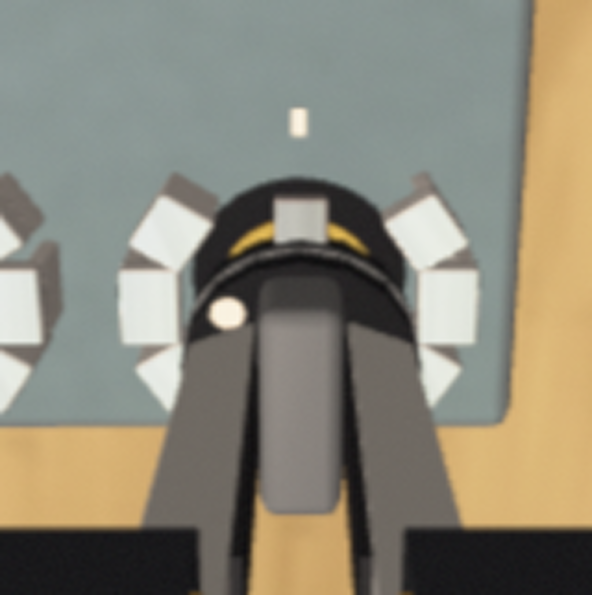

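```bash
python3 -m handwheel '-0.5 8 0 0 0 0 225;-0.5 14 0 0 0 0 225;-0.5 19 0 0 0 0 225;-0.5 22 0 0 0 0 225;-0.5 22 0 0 0 0 225;-0.5 22 0 0 0 0 225' 45; python3 -c "
from h import *
s=manip.read_state(); print(s['position'],s['ft_force'],s['moment'],s['grip_width'])"
```

```text
time_s: 15.4
position: [0.5453, 0.2481, 0.0748]
ee_rot: [[0.999, 0.0, -0.043], [0.043, 0.0, 0.999], [0.0, -1.0, 0.0]]
ft_force: [-3.5, -1.6, 5.5]
grip_width: 0.0136
[0.54528604 0.24813068 0.0747925 ] [-3.50961198 -1.59431849  5.48983014] [-0.22863597  0.58753617 -0.01065868] 0.013561884085493563
```

```bash
python3 -m handwheel '0 2 0 0 0 0 225;0 3.5 0 0 0 0 225;0 3.5 0 0 0 0 225;0 3.5 0 0 0 0 225' 50; python3 -c "
from h import *
s=manip.read_state(); print(s['position'],s['ft_force'],s['moment'],s['grip_width'])"
```

```text
time_s: 15.9
position: [0.5454, 0.2482, 0.0714]
ee_rot: [[0.999, 0.0, -0.043], [0.043, 0.0, 0.999], [0.0, -1.0, 0.0]]
ft_force: [-3.1, -1.7, 6.5]
grip_width: 0.0134
[0.54542297 0.2481857  0.07144153] [-3.07143881 -1.66354269  6.49475563] [-0.2599656   0.61825988  0.01754796] 0.013358008485040627
```

```bash
python3 -m handwheel '0 0.5 0 0 0.1 0 225;0 0.5 0 0 0.2 0 225;0 0.5 0 0 0.32 0 225;0 0.5 0 0 0.44 0 225;0 0.5 0 0 0.56 0 225;0 0.5 0 0 0.56 0 225' 55; python3 -c "
from h import *
s=manip.read_state(); print(s['position'],s['ft_force'],s['moment'],s['grip_width'])"
```

```text
time_s: 16.65
position: [0.5461, 0.2484, 0.0714]
ee_rot: [[0.868, 0.002, 0.496], [-0.496, 0.001, 0.868], [0.002, -1.0, 0.002]]
ft_force: [0.5, -0.7, 6.9]
grip_width: 0.0135
[0.5460854  0.24839264 0.07135549] [ 0.47821133 -0.6618701   6.94319526] [ 0.02540094 -0.10269117  0.01006523] 0.013528283303078835
```

Turning freely; finish to the stop.

```bash
python3 -m handwheel '0 0 0 0 0.12 0 225;0 0 0 0 0.25 0 225;0 0 0 0 0.38 0 225;0 0 0 0 0.51 0 225;0 0 0 0 0.64 0 225;0 0 0 0 0.77 0 225;0 0 0 0 0.9 0 225;0 0 0 0 1.01 0 225;0 0 0 0 1.02 0 225;0 0 0 0 1.02 0 225' 55; python3 -c "
from h import *
s=manip.read_state(); print(s['position'],s['ft_force'],s['moment'],s['grip_width']); z=s['ee_rot'][:,2]; print(np.degrees(np.arctan2(z[1],z[0])))
c=read_camera('wrist'); cv2.imwrite('pics/w11.png',c['frame'])"
```

```text
time_s: 17.9
position: [0.5461, 0.2484, 0.0714]
ee_rot: [[0.034, 0.002, 0.999], [-0.999, 0.001, 0.034], [-0.001, -1.0, 0.002]]
ft_force: [-0.1, -0.5, 7.4]
grip_width: 0.0136
[0.54610775 0.2483954  0.0713949 ] [-0.05823655 -0.48416146  7.35398831] [-0.08547337 -0.03597711 -0.03750353] 0.01356921691581724
1.936767824557058
```

View pics/w11.png

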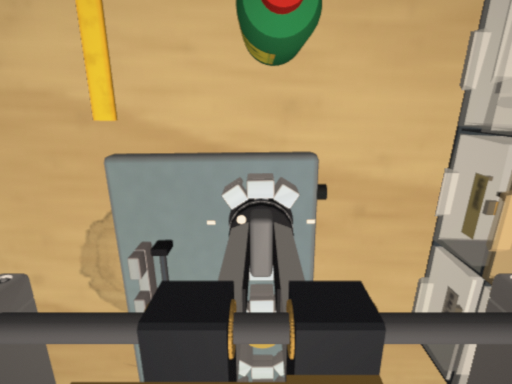

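```bash
python3 -m handwheel '0 0 0 0 0.05 0 225;0 0 0 0 0.05 0 225' 55; python3 -c "
from h import *
s=manip.read_state(); print(s['position'],s['ft_force'],s['moment'],s['grip_width']); z=s['ee_rot'][:,2]; print(np.degrees(np.arctan2(z[1],z[0])))"
```

```text
time_s: 18.2
position: [0.5461, 0.2484, 0.0713]
ee_rot: [[-0.017, 0.002, 1.0], [-1.0, 0.001, -0.017], [-0.001, -1.0, 0.002]]
ft_force: [-0.2, -0.8, 6.7]
grip_width: 0.0132
[0.54605456 0.24838467 0.07133862] [-0.18424423 -0.83054572  6.72597627] [-0.08192174 -0.09563019  0.0203131 ] 0.013160741699888514
-0.9612011977991913
```

```bash
python3 -m handwheel '0 0 0 0 0.05 0 225;0 0 0 0 0.05 0 225' 55; python3 -c "
from h import *
s=manip.read_state(); print(s['position'],s['ft_force'],s['moment'],s['grip_width']); z=s['ee_rot'][:,2]; print(np.degrees(np.arctan2(z[1],z[0])))
c=read_camera('wrist'); cv2.imwrite('pics/w12.png',cv2.resize(c['frame'][150:310,180:350],None,fx=4,fy=3.7))"
```

```text
time_s: 18.45
position: [0.5461, 0.2484, 0.0713]
ee_rot: [[-0.067, 0.002, 0.998], [-0.998, 0.001, -0.067], [-0.001, -1.0, 0.002]]
ft_force: [0.5, -0.3, 6.1]
grip_width: 0.0133
[0.54605127 0.24841927 0.07134648] [ 0.50514534 -0.26451812  6.13299556] [-0.08254956  0.01585351  0.02779667] 0.013297000635020784
-3.819461631406315
```

View pics/w12.png

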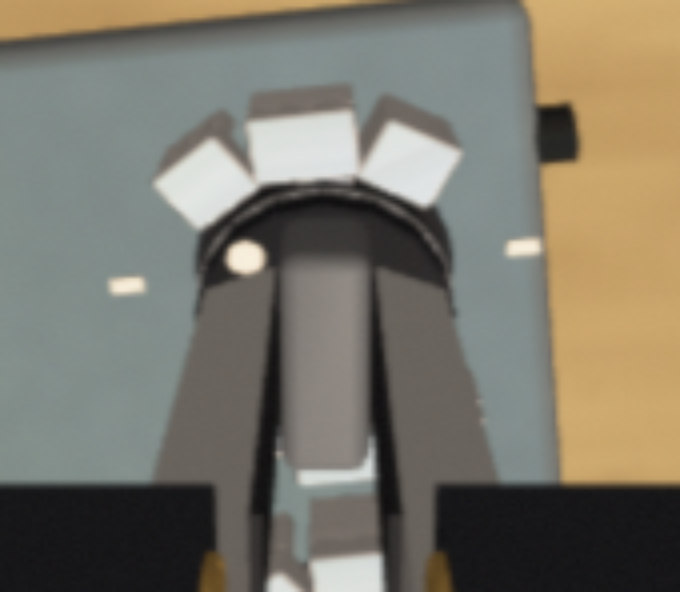

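```bash
python3 -m handwheel '0 0 0 0 -0.05 0 225;0 0 0 0 -0.1 0 225;0 0 0 0 -0.1 0 225;0 -2 0 0 -0.1 0 225;0 -4 0 0 -0.1 0 225;0 -4 0 0 -0.1 0 225' 40; python3 -c "
from h import *
s=manip.read_state(); print(s['position'],s['ft_force'],s['moment'],s['grip_width']); z=s['ee_rot'][:,2]; print(np.degrees(np.arctan2(z[1],z[0])))"
```

```text
time_s: 19.25
position: [0.546, 0.2484, 0.0752]
ee_rot: [[0.034, 0.002, 0.999], [-0.999, 0.001, 0.034], [-0.001, -1.0, 0.002]]
ft_force: [2.0, 1.5, 5.3]
grip_width: 0.0136
[0.54596986 0.24842753 0.07517782] [2.03680683 1.50640859 5.32323895] [ 0.10437628 -0.4848522   0.02596594] 0.01359686316964479
1.949698321345186
```

Now let go and rise.

```bash
python3 -m handwheel '0 0 0 0 0 0 180;0 0 0 0 0 0 160;0 0 0 0 0 0 140;0 0 0 0 0 0 140;0 -25 0 0 0 0 140;0 -60 0 0 0 0 120;0 -110 0 0 0 0 60;50 -150 0 0 0 0 0;50 -150 0 0 0 0 0;50 -150 0 0 0 0 0' 40; python3 -c "
from h import *
s=manip.read_state(); print(s['position'],s['ft_force'],s['grip_width'])
c=read_camera('wrist'); cv2.imwrite('pics/w13.png',c['frame'])
print([proj(c,dock(.035,.09+d,.068),s).round(1) for d in (-.02,0,.02)])
c=read_camera('scene'); cv2.imwrite('pics/s13.png',cv2.resize(c['frame'][125:205,195:295],None,fx=7,fy=7,interpolation=cv2.INTER_CUBIC))"
```

```text
time_s: 20.5
position: [0.5467, 0.1983, 0.2238]
ee_rot: [[0.034, -0.001, 0.999], [-0.999, -0.0, 0.034], [0.0, -1.0, -0.001]]
ft_force: [0.2, -0.2, 0.1]
grip_width: 0.0865
[0.54674199 0.19827656 0.22375597] [ 0.18415714 -0.15229298  0.10136263] 0.08653918299628886
[array([261.7, 156.4]), array([261.5, 137.1]), array([261.3, 117.1])]
```

View pics/w13.png

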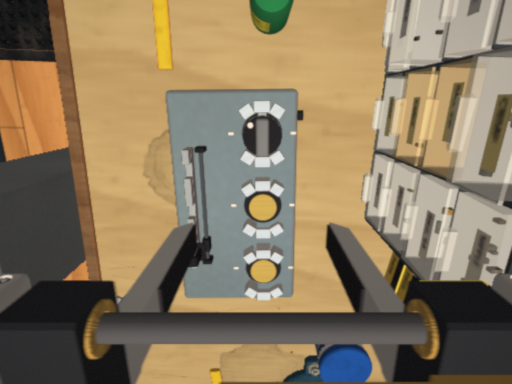

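View pics/s13.png

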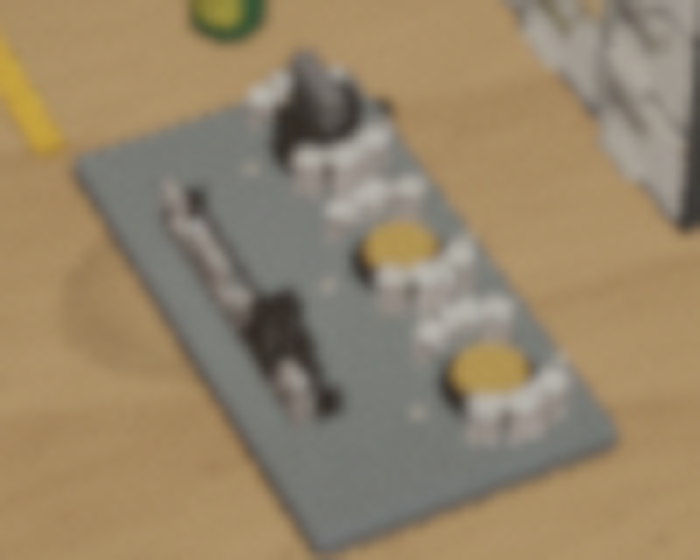

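```bash
python3 - <<'E'
from h import *
c=read_camera("top"); cv2.imwrite("pics/t13.png",cv2.resize(c["frame"][150:260,160:400],None,fx=3.3,fy=3.3,interpolation=cv2.INTER_CUBIC))
goal((.444,-.28,.2),64)
E
```

```text
shift [ 475.    23.5 -119.1] rot [ 2.1000e-03 -1.0821e+00 -8.0000e-04]
```

View pics/t13.png

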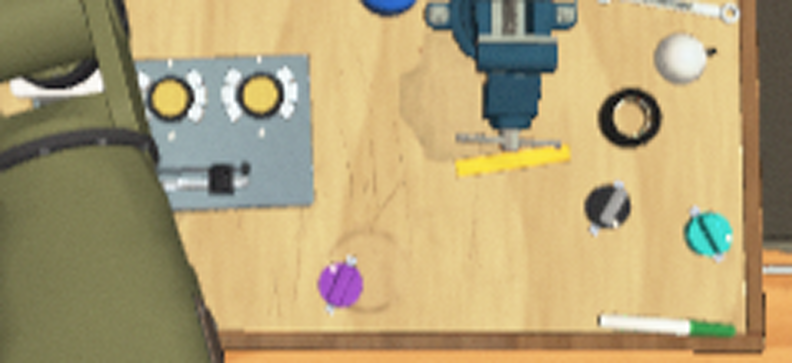

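```bash
python3 -m handwheel '475 0 -119 0 -1.08 0 0;475 0 -119 0 -1.08 0 0;475 0 -119 0 -1.08 0 0;475 0 -119 0 -1.08 0 0;475 0 -119 0 -1.08 0 0;475 0 -119 0 -1.08 0 0;475 0 -119 0 -1.08 0 0;475 0 -119 0 -1.08 0 0;475 23 -119 0 -1.08 0 0;475 23 -119 0 -1.08 0 0;475 23 -119 0 -1.08 0 0;475 23 -119 0 -1.08 0 0'
python3 -c "
from h import *
s=manip.read_state(); print(s['position'],s['ft_force'],s['qpos'].round(1))
c=read_camera('wrist'); cv2.imwrite('pics/w14.png',c['frame']); print(proj(c,(.4444,-.2796,.04),s))"
```

```text
time_s: 22.15
position: [0.4449, -0.2796, 0.2021]
ee_rot: [[0.898, 0.001, 0.44], [-0.44, -0.0, 0.898], [0.001, -1.0, -0.0]]
ft_force: [0.0, 0.4, 0.3]
grip_width: 0.0943
[ 0.44489768 -0.27957371  0.20209871] [0.04287715 0.43170557 0.32132823] [ -36.1   15.5   93.2    0.    71.2 -100.1]
[260.48861291 182.11830629]
```

View pics/w14.png

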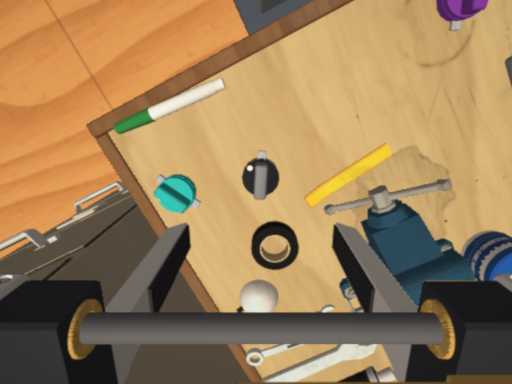

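```bash
python3 -c "
from h import *
s=manip.read_state(); c=read_camera('wrist'); pack(c,s,261,182,r=24,name='pics/pb2.png')
goal((.4444,-.2796,.11),63.5)"
```

```text
bar n 411 px [260.2 181.3] cen [ 0.4435 -0.2797] boxcen [ 0.4438 -0.2799] PCA 150.7 box 149.8 sides 0.038 0.0134
shift [-0.5 92.   0.1] rot [0.0001 0.0071 0.0008]
```

View pics/pb2.png

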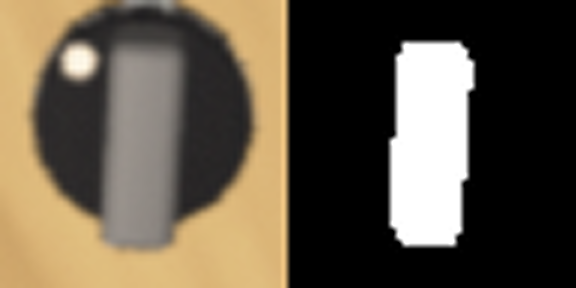

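```bash
python3 -m handwheel '-1 40 -0.5 0 0.061 0 60;-1 90 -0.5 0 0.061 0 120;-1 120 -0.5 0 0.061 0 120;-1 140 -0.5 0 0.061 0 120;-1 153 -0.5 0 0.061 0 120;-1 153 -0.5 0 0.061 0 120;-1 153 -0.5 0 0.061 0 120'
python3 - <<'E'
from h import *
s=manip.read_state(); c=read_camera("wrist"); f=c["frame"]; print(s["position"],s["ft_force"],s["grip_width"])
E=s["ee_rot"]
for dx in (-20,0,20): print(dx,proj(c,s["position"]+E@np.array([dx/1000,s["position"][2]-.04,0]),s).round(1))
cv2.imwrite("pics/w15.png",cv2.resize(f[170:300,200:325],None,fx=4.5,fy=4.5,interpolation=cv2.INTER_CUBIC))
E
```

```text
time_s: 23.12
position: [0.4435, -0.2808, 0.0494]
ee_rot: [[0.869, 0.001, 0.495], [-0.495, -0.001, 0.869], [0.001, -1.0, -0.0]]
ft_force: [0.3, -0.0, 0.7]
grip_width: 0.05
[ 0.44354333 -0.28081173  0.04935214] [ 0.34932994 -0.04001146  0.74013594] 0.04997508987910146
-20 [260.6 216.6]
0 [260.6 247.4]
20 [260.6 276.3]
```

View pics/w15.png

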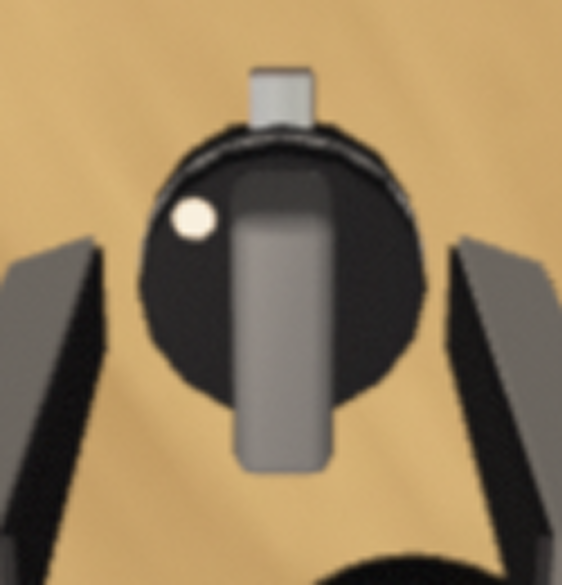

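```bash
python3 -m handwheel '-0.7 1.5 0 0 0 0 120;-0.7 1.5 0 0 0 0 120;-0.7 1.5 0 0 0 0 225;-0.7 1.5 0 0 0 0 225;-0.7 1.5 0 0 0 0 225;-0.7 1.5 0 0 0 0 225;-0.7 1.5 0 0 0 0 225;-0.7 1.5 0 0 0 0 225' 45; python3 -m handwheel '0 -10 0 0 0 0 225;0 -40 0 0 0 0 225;0 -90 0 0 0 0 225;0 -130 0 0 0 0 225;0 -155 0 0 0 0 225;0 -155 0 0 0 0 225;0 -155 0 0 0 0 225'
python3 - <<'E'
from h import *
s=manip.read_state(); c=read_camera("wrist"); cv2.imwrite("pics/w16.png",c["frame"]); print(s["position"],s["ft_force"],s["qpos"].round(1))
goal(dock(.035,0,.15),92.54)
E
```

```text
time_s: 24.18
position: [0.4425, -0.2802, 0.0469]
ee_rot: [[0.869, 0.0, 0.495], [-0.495, 0.0, 0.869], [-0.0, -1.0, 0.0]]
ft_force: [1.2, 0.7, -0.4]
grip_width: 0.0137
time_s: 25.05
position: [0.4421, -0.28, 0.2009]
ee_rot: [[0.869, -0.001, 0.495], [-0.495, 0.001, 0.869], [-0.002, -1.0, 0.0]]
ft_force: [0.1, 0.6, -1.6]
grip_width: 0.0137
[ 0.44206363 -0.2799972   0.20085662] [ 0.09583878  0.63650089 -1.6178119 ] [-36.4  15.4  93.6  -0.   71.2 -96.7]
shift [-123.6   51.   434.3] rot [-0.0009 -0.5622 -0.0021]
```

View pics/w16.png

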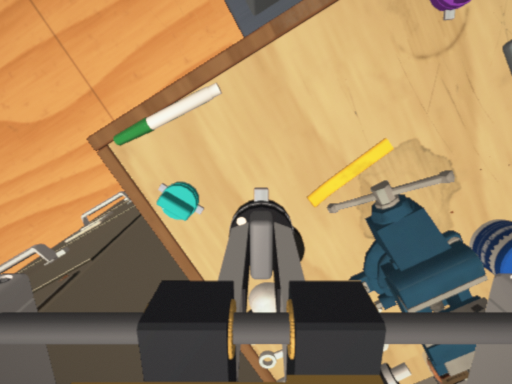

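```bash
python3 -m handwheel '-15 0 52 0 -0.07 0 225;-30 0 105 0 -0.14 0 225;-45 0 158 0 -0.21 0 225;-60 0 211 0 -0.28 0 225;-75 0 264 0 -0.35 0 225;-90 0 317 0 -0.42 0 225;-105 0 370 0 -0.49 0 225;-123.5 0 420 0 -0.562 0 225;-123.5 0 434 0 -0.562 0 225;-123.5 25 434 0 -0.562 0 225;-123.5 51 434 0 -0.562 0 225;-123.5 51 434 0 -0.562 0 225;-123.5 51 434 0 -0.562 0 225'
python3 - <<'E'
from h import *
s=manip.read_state(); c=read_camera("wrist"); f=c["frame"]; cv2.imwrite("pics/w17.png",f); print(s["position"],s["ft_force"],s["grip_width"])
E=s["ee_rot"]
print("lug",proj(c,s["position"]+E@np.array([-.03,.041,0]),s))
goal(dock(.035,0,.095),92.54)
E
```

```text
time_s: 26.72
position: [0.5503, 0.1576, 0.1516]
ee_rot: [[0.999, 0.0, -0.043], [0.043, 0.0, 0.999], [0.0, -1.0, 0.0]]
ft_force: [-0.5, -0.6, -1.8]
grip_width: 0.0134
[0.55032921 0.15761363 0.15161271] [-0.46499973 -0.5630081  -1.78506954] 0.0133708453919799
lug [260.4897379  185.64278935]
shift [-1.  56.9  1. ] rot [-0.0002 -0.0007  0.0012]
```

View pics/w17.png

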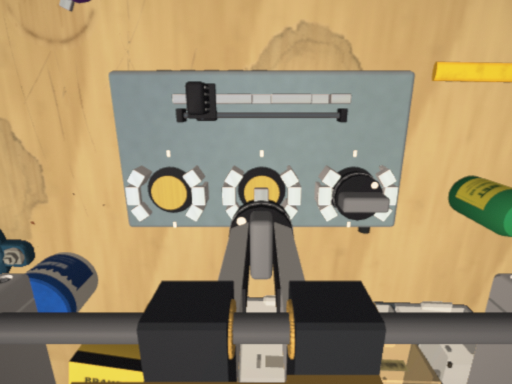

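```bash
python3 -m handwheel '-1 20 1 0 0 0 225;-1 40 1 0 0 0 225;-1 55 1 0 0 0 225;-1 55 1 0 0 0 225;-1 55 1 0 0 0 225' 45
python3 - <<'E'
from h import *
s=manip.read_state(); c=read_camera("wrist"); f=c["frame"]; print(s["position"],s["ft_force"])
goal(dock(.035,0,.0775),92.54)
E=s["ee_rot"]
print(proj(c,s["position"]+E@np.array([-.03,.041,0]),s), [proj(c,dock(.035,d,.041),s).round(1) for d in(-.0245,.0245)])
cv2.imwrite("pics/w18.png",cv2.resize(f[130:300,180:340],None,fx=3.7,fy=3.5,interpolation=cv2.INTER_CUBIC))
E
```

```text
time_s: 27.4
position: [0.5494, 0.159, 0.0969]
ee_rot: [[0.999, 0.001, -0.044], [0.044, 0.0, 0.999], [0.001, -1.0, 0.0]]
ft_force: [-0.3, 1.2, -1.0]
grip_width: 0.0139
[0.54940113 0.1590024  0.09687655] [-0.3474343   1.20073723 -1.02943958]
shift [ 0.1 19.4 -0.3] rot [-0.0002 -0.0002  0.0014]
[260.48979106 185.64298549] [array([227.8, 218.6]), array([292.5, 218.6])]
```

View pics/w18.png

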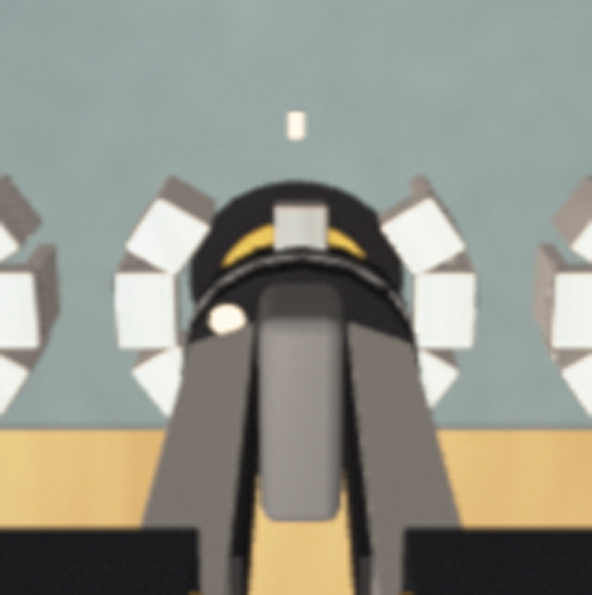

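```bash
python3 -m handwheel '-1.3 8 -0.3 0 0 0 225;-1.3 14 -0.3 0 0 0 225;-1.3 19 -0.3 0 0 0 225;-1.3 22 -0.3 0 0 0 225;-1.3 22 -0.3 0 0 0 225;-1.3 22 -0.3 0 0 0 225' 50; python3 -c "
from h import *
s=manip.read_state(); print(s['position'],s['ft_force'],s['moment'],s['grip_width'])"
```

```text
time_s: 28.2
position: [0.5476, 0.1586, 0.0742]
ee_rot: [[0.999, -0.0, -0.044], [0.044, -0.0, 0.999], [-0.0, -1.0, -0.0]]
ft_force: [-3.3, -0.8, 5.1]
grip_width: 0.0136
[0.54763838 0.15856344 0.07422354] [-3.31222645 -0.81550768  5.06350357] [-0.12811946  0.57672646  0.01801486] 0.013603179978745448
```

```bash
python3 -m handwheel '0 2 0 0 0 0 225;0 3.6 0 0 0 0 225;0 3.6 0 0 0 0 225;0 3.6 0 0 0.1 0 225;0 3.6 0 0 0.2 0 225;0 3.6 0 0 0.32 0 225;0 3.6 0 0 0.44 0 225;0 3.6 0 0 0.56 0 225;0 3.6 0 0 0.56 0 225' 55; python3 -c "
from h import *
s=manip.read_state(); print(s['position'],s['ft_force'],s['moment'],s['grip_width'])"
```

```text
time_s: 29.32
position: [0.5485, 0.1587, 0.0712]
ee_rot: [[0.869, 0.002, 0.495], [-0.495, 0.001, 0.869], [0.002, -1.0, 0.002]]
ft_force: [-0.2, -0.2, 6.1]
grip_width: 0.0136
[0.54850045 0.15874709 0.07116745] [-0.19759789 -0.21385741  6.11877631] [-0.04840056 -0.10227072 -0.02561071] 0.013597803651132175
```

```bash
python3 -c "
from h import *
s=manip.read_state(); print(s['time_s'],s['position'],s['ft_force'],s['grip_width']); z=s['ee_rot'][:,2]; print(np.degrees(np.arctan2(z[1],z[0])))"; python3 -m handwheel '0 0 0 0 0.12 0 225;0 0 0 0 0.25 0 225;0 0 0 0 0.38 0 225;0 0 0 0 0.51 0 225;0 0 0 0 0.64 0 225;0 0 0 0 0.77 0 225;0 0 0 0 0.9 0 225;0 0 0 0 1.03 0 225;0 0 0 0 1.06 0 225;0 0 0 0 1.06 0 225' 55; python3 -c "
from h import *
s=manip.read_state(); print(s['position'],s['ft_force'],s['moment'],s['grip_width']); z=s['ee_rot'][:,2]; print(np.degrees(np.arctan2(z[1],z[0])))
c=read_camera('wrist'); cv2.imwrite('pics/w19.png',cv2.resize(c['frame'][150:310,180:350],None,fx=4,fy=3.7))"
```

```text
29.325 [0.54850045 0.15874709 0.07116745] [-0.19759789 -0.21385741  6.11877631] 0.013597803651132175
60.33934636704201
time_s: 30.58
position: [0.5485, 0.1588, 0.0712]
ee_rot: [[-0.005, 0.003, 1.0], [-1.0, 0.001, -0.005], [-0.001, -1.0, 0.003]]
ft_force: [0.6, -0.0, 5.6]
grip_width: 0.0138
[0.54852838 0.15877135 0.07119107] [ 0.57820452 -0.02291185  5.59654345] [-0.06925924 -0.15320264 -0.03870894] 0.01375193977336665
-0.31298221053866715
```

View pics/w19.png

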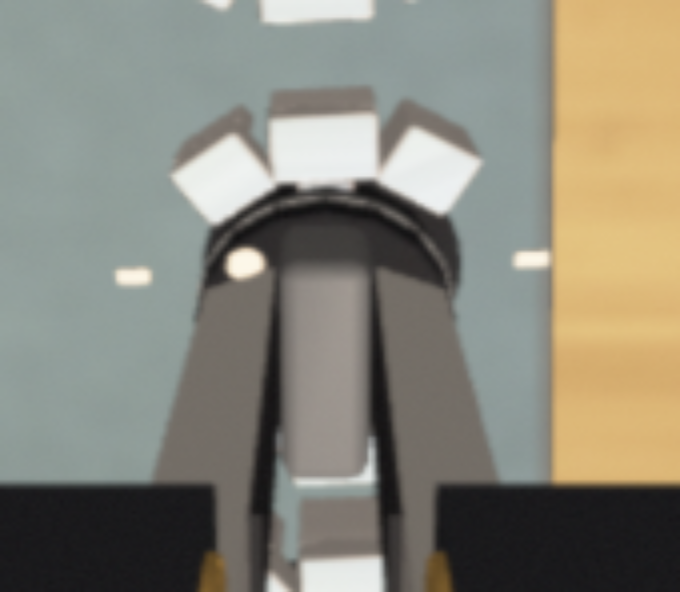

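```bash
python3 -m handwheel '0 0 0 0 -0.04 0 225;0 -2 0 0 -0.04 0 225;0 -4 0 0 -0.04 0 225;0 -4 0 0 -0.04 0 225' 40; python3 -c "
from h import *
s=manip.read_state(); print(s['position'],s['ft_force'],s['grip_width'])"; python3 -m handwheel '0 0 0 0 0 0 180;0 0 0 0 0 0 160;0 0 0 0 0 0 140;0 0 0 0 0 0 140;0 -25 0 0 0 0 140;0 -60 0 0 0 0 120;0 -110 0 0 0 0 60;50 -150 0 0 0 0 0;50 -150 0 0 0 0 0;50 -150 0 0 0 0 0' 40; python3 -c "
from h import *
s=manip.read_state(); print(s['position'],s['ft_force'],s['grip_width'])
c=read_camera('wrist'); cv2.imwrite('pics/w20.png',c['frame'])
for y in (0,.09): print([[proj(c,dock(.035,y+d,z),s).round(1).tolist() for d in (-.02,0,.02)] for z in (.062,.068)])
c=read_camera('scene'); cv2.imwrite('pics/s20.png',cv2.resize(c['frame'][125:205,195:295],None,fx=7,fy=7,interpolation=cv2.INTER_CUBIC))"
```

```text
time_s: 31.12
position: [0.5484, 0.1587, 0.0749]
ee_rot: [[0.035, 0.002, 0.999], [-0.999, 0.001, 0.035], [-0.0, -1.0, 0.002]]
ft_force: [2.8, 1.2, 4.1]
grip_width: 0.0132
[0.54835524 0.1587327  0.07485017] [2.78347095 1.18584147 4.14961879] 0.013242836924535597
time_s: 32.38
position: [0.5491, 0.1087, 0.2236]
ee_rot: [[0.035, -0.001, 0.999], [-0.999, 0.0, 0.035], [-0.0, -1.0, -0.001]]
ft_force: [0.2, 0.0, -0.4]
grip_width: 0.086
[0.54912405 0.10872688 0.22363258] [ 0.17764465  0.01997027 -0.37864204] 0.08598965670107883
[[[263.2, 155.8], [263.0, 136.9], [262.9, 117.3]], [[263.2, 156.8], [263.1, 137.5], [262.9, 117.6]]]
[[[262.5, 64.9], [262.3, 42.5], [262.1, 19.1]], [[262.5, 64.1], [262.3, 41.2], [262.1, 17.4]]]
```

View pics/w20.png

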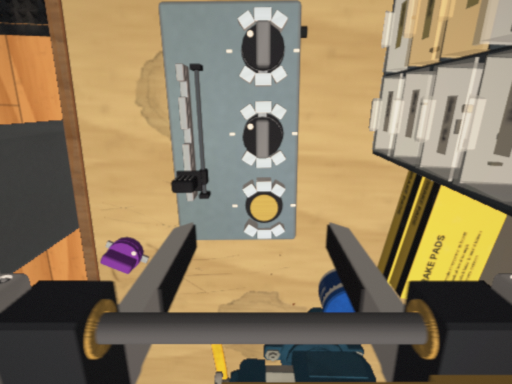

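View pics/s20.png

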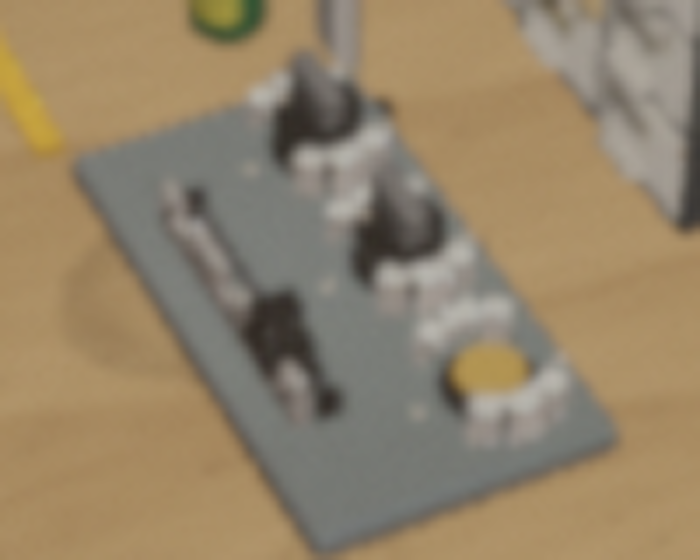

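```bash
python3 -c "
from h import *
s=manip.read_state(); c=read_camera('wrist'); pack(c,s,263,136,r=22,zbar=.068,name='pics/l2.png'); pack(c,s,263,44,r=24,zbar=.068,name='pics/l3.png')
print(dock(.035,0,0),dock(.035,.09,0))
goal(dock(-.052,-.05,.079),2.54)
a=cv2.imread('pics/l2.png');b=cv2.imread('pics/l3.png'); cv2.imwrite('pics/l23.png',np.vstack([cv2.resize(a,(560,280)),cv2.resize(b,(560,280))]))"
```

```text
bar n 945 px [261.2 136.8] cen [0.5471 0.1598] boxcen [0.5484 0.1609] PCA 119.7 box 93.3 sides 0.0433 0.0436
bar n 1164 px [261.9  42.7] cen [0.5446 0.2476] boxcen [0.5452 0.2466] PCA 3.5 box 2.0 sides 0.0403 0.0435
[0.5495 0.1587 0.    ] [0.54551148 0.24861158 0.        ]
shift [  1.4 144.2 -84. ] rot [ 0.0021 -0.0085  0.0001]
```

View pics/l23.png

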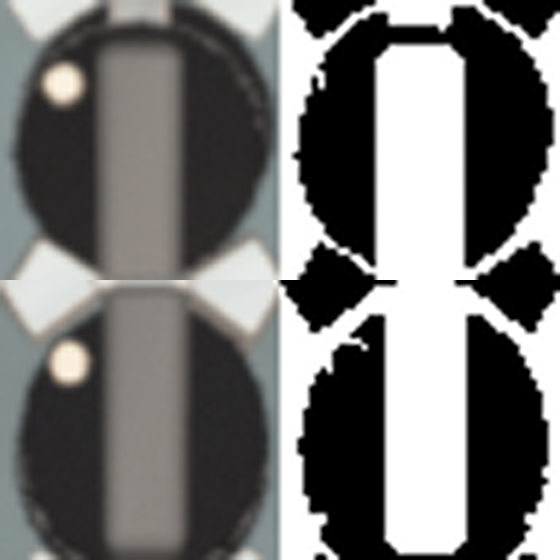

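```bash
python3 -m handwheel '0 0 -60 0 -0.0085 0 60;1.4 30 -84 0 -0.0085 0 120;1.4 80 -84 0 -0.0085 0 120;1.4 110 -84 0 -0.0085 0 120;1.4 130 -84 0 -0.0085 0 120;1.4 143 -84 0 -0.0085 0 120;1.4 143 -84 0 -0.0085 0 120;1.4 143 -84 0 -0.0085 0 120' 20; python3 -c "
from h import *
s=manip.read_state(); print(s['position'],s['ft_force'],s['grip_width']); goal(dock(-.052,-.05,.079),2.54)
c=read_camera('wrist'); cv2.imwrite('pics/w21.png',c['frame'])"
```

```text
time_s: 33.52
position: [0.4659, 0.1044, 0.082]
ee_rot: [[0.044, 0.001, 0.999], [-0.999, 0.0, 0.044], [-0.0, -1.0, 0.001]]
ft_force: [-0.8, 1.0, 0.7]
grip_width: 0.0495
[0.46585644 0.10444699 0.08198367] [-0.79984414  1.00074503  0.72915405] 0.04954576170371301
shift [-0.5  3.  -1. ] rot [-0.0009 -0.0007 -0.0001]
```

View pics/w21.png

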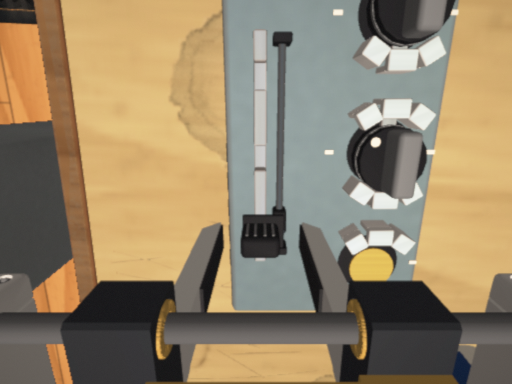

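Same picture as the first knob grasp (knob between the fingers at (262,235)), so it is down in the notch. Grip, lift and move to the left notch.

```bash
python3 -m handwheel '0 1 -1 0 0 0 120;0 1 -1 0 0 0 200;0 1 -1 0 0 0 200;0 1 -1 0 0 0 200;0 1 -1 0 0 0 200;0 1 -1 0 0 0 200;0 1 -1 0 0 0 200' 20; python3 -m handwheel '0 -8 0 0 0 0 200;0 -17 0 0 0 0 200;0 -17 0 0 0 0 200;-30 -17 0 0 0 0 200;-65 -17 0 0 0 0 200;-99 -17 0 0 0 0 200;-99 -17 0 0 0 0 200;-99 -17 0 0 0 0 200' 20
python3 - <<'E'
from h import *
s=manip.read_state(); c=read_camera("wrist"); cv2.imwrite("pics/w22.png",c["frame"]); print(s["position"],s["ft_force"]); goal(dock(-.052,.05,.079),2.54)
E
```

```text
time_s: 34.45
position: [0.4649, 0.1042, 0.0805]
ee_rot: [[0.043, 0.001, 0.999], [-0.999, 0.0, 0.043], [-0.0, -1.0, 0.001]]
ft_force: [4.8, 1.2, -0.7]
grip_width: 0.0238
time_s: 35.45
position: [0.4604, 0.2035, 0.097]
ee_rot: [[0.044, 0.001, 0.999], [-0.999, 0.0, 0.044], [-0.0, -1.0, 0.001]]
ft_force: [6.1, 1.2, -0.6]
grip_width: 0.024
[0.46043456 0.20354217 0.09701509] [ 6.10173341  1.19155531 -0.58090776]
shift [-1.4 18.1 -0. ] rot [-0.0008 -0.0004 -0.0001]
```

View pics/w22.png

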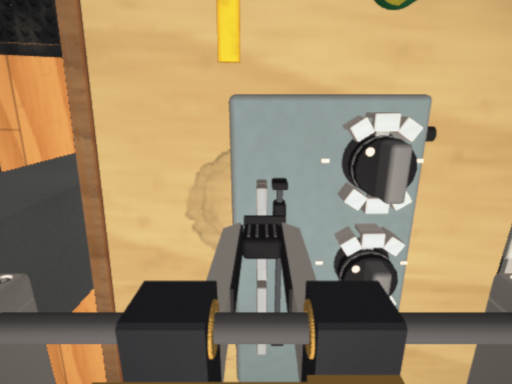

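```bash
python3 -m handwheel '-1 0 0 0 0 0 200;-1 8 0 0 0 0 200;-1 17 0 0 0 0 200;-1 17 0 0 0 0 200;-1 17 0 0 0 0 200' 20
python3 -c "
from h import *
s=manip.read_state(); print(s['position'],s['ft_force'],s['grip_width'])"
python3 -m handwheel '0 0 0 0 0 0 120;0 0 0 0 0 0 120;0 0 0 0 0 0 120;0 -40 0 0 0 0 120;0 -100 0 0 0 0 60;30 -150 -40 0 0 0 0;60 -150 -40 0 0 0 0;60 -150 -40 0 0 0 0;60 -150 -40 0 0 0 0;60 -150 -40 0 0 0 0' 20
python3 - <<'E'
from h import *
s=manip.read_state(); c=read_camera("wrist"); cv2.imwrite("pics/w23.png",c["frame"]); print(s["position"],s["ft_force"])
print([proj(c,dock(-.052+a,.05+b,z),s).round(1).tolist() for z in(.076,.088) for a,b in((-.012,-.007),(.012,.007))])
f=c["frame"]; u,v=proj(c,dock(-.052,.05,.07),s).astype(int)
cv2.imwrite("pics/w23k.png",cv2.resize(f[max(0,v-30):v+30,u-30:u+30],None,fx=9,fy=9,interpolation=cv2.INTER_CUBIC)); print(u,v)
c=read_camera('scene'); cv2.imwrite('pics/s23.png',cv2.resize(c['frame'][125:205,195:295],None,fx=7,fy=7,interpolation=cv2.INTER_CUBIC))
print([proj(c,dock(-.052,.05,z)) for z in (.076,.088)])
E
```

```text
time_s: 36.12
position: [0.4605, 0.2041, 0.0798]
ee_rot: [[0.044, 0.001, 0.999], [-0.999, 0.0, 0.044], [-0.0, -1.0, 0.001]]
ft_force: [6.6, 0.9, -0.6]
grip_width: 0.024
[0.460511   0.20413536 0.07980524] [ 6.63727727  0.93079351 -0.55503888] 0.02402351505381937
time_s: 37.38
position: [0.4227, 0.143, 0.2297]
ee_rot: [[0.044, -0.001, 0.999], [-0.999, -0.0, 0.044], [0.0, -1.0, -0.001]]
ft_force: [0.2, 0.5, 0.3]
grip_width: 0.0937
[0.42274718 0.14299648 0.22974425] [0.17999646 0.45460635 0.29885709]
[[288.8, 134.6], [313.0, 120.5], [289.9, 135.8], [315.1, 121.2]]
300 127
[array([220.61520561, 148.31240004]), array([220.42093529, 145.5015379 ])]
```

View pics/w23.png

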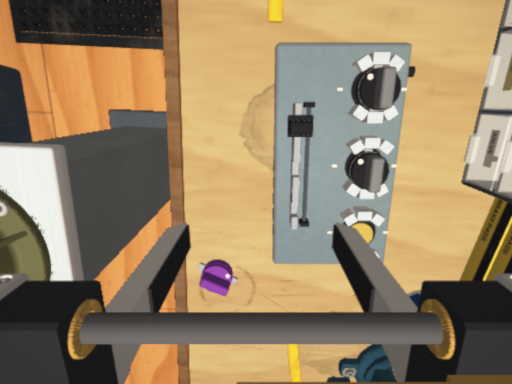

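View pics/w23k.png

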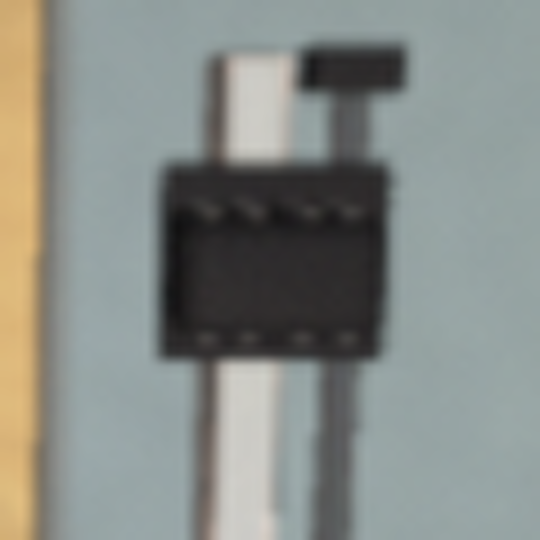

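View pics/s23.png

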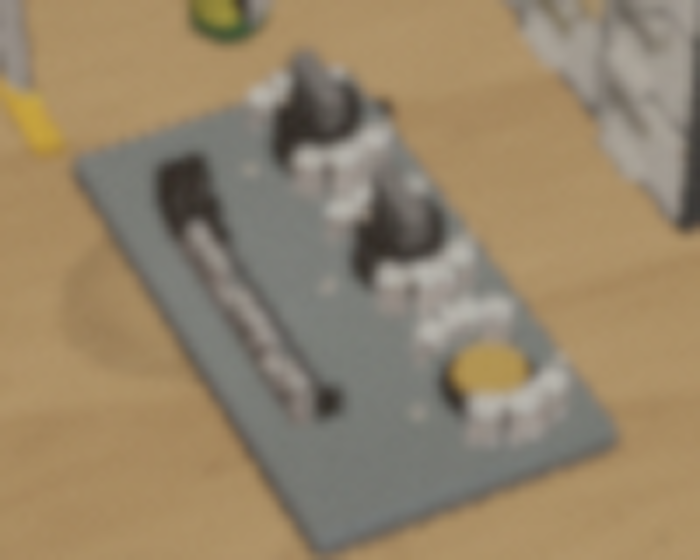

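```bash
python3 - <<'E'
from h import *
c=read_camera("top"); cv2.imwrite("pics/t23.png",cv2.resize(c["frame"][85:260,0:400],None,fx=2,fy=2,interpolation=cv2.INTER_CUBIC))
E
```

```text
(no output)
```

View pics/t23.png

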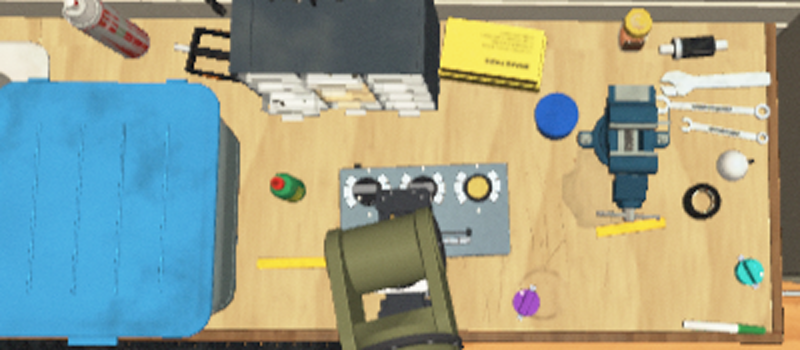

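No black pack is left on the bench and the bystanders have not moved, so I'm handing in.

```bash
python3 -c "
from bench import manip
print(manip.sign_off())"
```

```text
the job is handed in; nothing more can be done
None
```

I finished the job in order and handed it in at about 37 s, with the gripper open and clear of everything:
- **Knob to loading:** I lifted it and dropped it into the right-hand notch.
- **Packs:** only two black packs were on the bench, and the third was absent. I pressed each about 6 mm, turned it clockwise and released it, one in bay 3 and one in bay 2.
- **Knob to charging:** I moved it to the left-hand notch.

**Last checks:**
- The wrist view shows both grip bars centred in their bays and along dock y.
- The knob's top face lies where it should for being down in the left notch, though the camera separates down from up by only a pixel or two. It met no resistance going down.
- The top view shows no black pack left on the bench and the other things where they were.

**What was not confirmed:**
- **No clear end stop:** the first pack turned about 6 degrees past the quarter turn and the second about 3, with no clear rise in torque. I brought both back to about 90 degrees before letting go.
- **Locking is inferred:** it rests on the turn angle, the free rise of about 4 mm with the spring still pushing, and the pictures. I did not try a pull test.

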